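# Chock the texture rollers

### The arm

A 6-joint arm with a two-finger parallel gripper is mounted at the origin on the work surface; the furniture and walls round the work are solid. World frame = base frame: x ahead of the robot, y to its left, z up, the work surface at z = 0. Lengths are in mm, angles in rad, forces in N, time in s.
With the tool pointing down it reaches from about 350 to 975 mm from the base axis. Payload 7.1 kg.
Tool frame: the origin (TCP) lies at the very end of the fingers, on their centre line; the grasp point (between the pads) lies 19 mm behind it (ctrl.grip_depth is the distance from the TCP to the grasp point, in mm); x points along the fingers, z is the direction in which the jaws open and shut, and the axes are right-handed (so a half turn about x gives the same grasp; the last joint's range is limited). The gripper opens to 88 mm and grips with 3 to 60 N. Pads are 20 mm wide; open, the fingers measure 115 mm over their backs; the gripper's body (75 mm by 178 mm) begins 61 mm behind the grasp point.
Start: joints at [-1.148, 0.423, 1.63, -0, 1.089, -0.019], TCP at [267.244, -564.965, 186.175] pointing down, gripper open.
Joint ranges: [-3, 3], [-0.9, 2.11], [0.09, 2.58], [-1.31, 4.45], [0.11, 2.69], [-2.54, 2.54]. Speed limits (rad/s): [2.39, 2.39, 3.01, 3.14, 3.14, 3.14].

### API

Orientations are given as a rotation vector (axis times angle).
In Python, from workcell import ctrl gives the robot as it stands. The module is installed in compiled form; this text tells all that it offers.
- The arm moves only by the tool send_rows, never from a script. Its argument "rows" is a list of rows, each a list of 4 numbers: the shift along the tool's x, y, z in mm, then the turn about the tool's x in rad. In form: [[x, y, z, turn], ...]. A call has 1 to 10 rows; each row shifts and turns the pose as measured when the row begins, along the tool's axes as they then stand; what a row does not reach is not made up. A row lasts 1/12 s, in which the tool goes at most 41.7 mm and 7.16 degrees, less where a joint would pass 70% of its speed; a pose out of reach is approached as far as the arm can. A call with a gripper value outside its range is refused whole. "fingers" is the opening, from 0 (shut) to 1 (fully open), set as the call begins (left out, the last holds). The fingers move at their own pace and stop on an object; the grip force is fixed at half the most. Time passes only in rows, so rows that do not move let the fingers close. It gives the time, the measured TCP pose, the force and the opening at its end, in the units of the state.
- ctrl.get_obs(): the state, without advancing time (a new reading comes with each control period).
- ctrl.get_image(name): name is "side" or "top"; returns a dict with "img" (400x640x3 uint8, red, green, blue), "depth" (400x640 float32, mm along the optical axis (not along the pixel's ray), 0 where there is no reading), "mtx" (3x3 intrinsics, pixels), "world_from_camera" (4x4, takes a point from camera to world coordinates). Camera axes: x right, y down, z forward; pixel columns grow to the right and rows downward; lengths in mm; the calibration is good to about 2 mm. A picture is of the moment at which its call begins.
- ctrl.close_job(): hands the job in, once; it reports no verdict.
The state is a dict: "t": time; "qpos": joint angles; "qvel": joint speeds; "joint_torque": joint torques, N m; "ee_pos": TCP position; "orientation": TCP orientation; "ft_force": force on the tool from outside, world axes, zero at the start; "moment": the same for the moment, N m; "width": finger opening in mm.
Only numpy, scipy, OpenCV 4.12 (cv2) and the standard library are available. Lean on these libraries where they do the work, as an engineer would, in place of code of your own. Each camera call takes 0.05 s, during which the arm holds its last target.

### The job

Lay the stray blue roller beside the two that lie along the dark wooden batten, with its ends level with theirs, so that the three make a row. Then slide the orange wedge, sloping face first, against the middle of the outer roller until batten, rollers and wedge all touch and the row cannot roll apart. Leave the wedge flat on the table and do not shift the other things.

Things in the scene. Friction and masses are not known exactly. Their poses are not given: they have to be found in the camera images.
- stop: Dark brown wooden batten with two screw heads, fixed to the table, 150 (x) x 24 (y) x 30 (z) mm. Origin: centre of its underside. The rollers lie parallel to its x axis on its -y side; its upright -y face, which they rest against, is 12 mm from the origin.
- roller_a: Solid blue roller with white rings, 40 mm in diameter, 110 mm long, about 0.14 kg, lying on the table 2 to 12 mm from the batten. Origin: its centre, 20 mm above the table; x is its axis (y and z turn as it rolls). It rolls easily when pushed but stays where it is left.
- roller_b: Same kind of roller, lying beside roller_a on the side away from the batten, with a gap to it; together they start level with the middle of the batten.
- roller_c: Same kind of roller, the stray one, lying apart on the table at its own yaw. To be the outermost of the row.
- chock: Orange solid wedge, about 0.12 kg, 50 mm wide (x, upright parallel ends, good to grasp), 56 long (y), 30 high. Origin: centre of underside. Upright back at y = -28 mm; 2 mm thick toe at y = +28 mm, whence a 60 degree slope rises towards -y to the flat top (y = -28 to +11 mm, three black lines). Touching a roller squarely, the roller's axis is 41 mm from the origin along +y.
- wax_bar: Bystander: green wax bar, 37 x 76 x 14 mm. Origin: centre of its underside.
- compact_camera: Bystander: small black camera, 30 x 96 x 58 mm. Origin: centre of its underside.
- masking_tape: Bystander: cream roll of tape lying flat, 104 mm in diameter, 25 mm high. Origin: centre of its underside.
Things that resemble listed ones, but are neither listed nor needed, are in the scene too. There is more than one size of the chock; the one meant has the size given above.

How it is judged:
By the outcome, as a careful person would: the job done as asked, in the order asked, and still so for the second after the job is handed in, with the robot touching nothing.
It also fails if it takes over 56 s, if anything falls off the work surface, if the arm or the gripper's body presses on something with over 40 N, if the wrist force passes 120 N, or if a joint passes its speed limit or range.

## Working session

There is one attempt and no reset: what is moved stays moved. The work goes in short steps, Python scripts to look and compute and a tool call to move; the robot and the scene stay as the last step left them, time stands still between calls to the robot, and variables do not carry over. Pictures are saved under pics/ and viewed, and the job is handed in when it is done.

Besides the shell and the picture viewer there is one more tool, called after "Emit:" as name(argument=value, ...) on one line, values as JSON. send_rows: Moves the arm, as the interface text tells. Its arguments: {"type":"object","properties":{"rows":{"type":"array"},"fingers":{"type":"number"}},"required":["rows"]}

```bash
mkdir -p pics; ls
cat > h.py <<'E'
import numpy as np, cv2
from workcell import ctrl
def grab(n,tag):
    d=ctrl.get_image(n); np.savez(f'pics/{tag}.npz',**d); cv2.imwrite(f'pics/{tag}.png',d['img'][:,:,::-1]); return d
def load(tag): return np.load(f'pics/{tag}.npz')
def pt(d,u,v,z=None):
    K=d['mtx'];T=d['world_from_camera'];r=np.array([(u-K[0,2])/K[0,0],(v-K[1,2])/K[1,1],1])
    if z is None:
        dep=d['depth'][int(round(v)),int(round(u))]; p=r*dep; return T[:3,:3]@p+T[:3,3]
    w=T[:3,:3]@r; s=(z-T[2,3])/w[2]; return T[:3,3]+s*w
E
python3 - <<'E'
from h import *
o=ctrl.get_obs(); print(o)
for n in('top','side'):
    d=grab(n,n+'0'); print(d['mtx'],d['world_from_camera'])
E
```

```text
pics
{'t': 0.0, 'qpos': array([-1.14802395e+00,  4.23843350e-01,  1.63072471e+00,  3.32411578e-05,
        1.08858431e+00, -1.90340480e-02]), 'qvel': array([-7.21174940e-04, -1.63354507e-03, -4.85923731e-05,  1.02008544e-03,
        1.25493010e-03, -1.15782870e-03]), 'joint_torque': array([ 8.61936969e-04, -5.44619215e+01, -2.73662531e+01,  6.42513600e-02,
        2.29377311e-02, -1.12987755e-04]), 'ee_pos': array([ 266.98681947, -564.40466397,  185.3865389 ]), 'orientation': array([ 0.87881294,  1.38771355, -0.87736215]), 'ft_force': array([-0.79895544,  1.16253704, -0.46197785]), 'moment': array([-0.00323187,  0.03081291,  0.02653546]), 'width': 88.02715432943046}
[[445.3504799    0.         321.7982127 ]
 [  0.         445.3504799  204.32674482]
 [  0.           0.           1.        ]] [[ 2.63901914e-02 -9.89202748e-01  1.44157837e-01  3.67968140e+02]
 [-9.99634333e-01 -2.69643869e-02 -2.03044285e-03 -3.75321328e+01]
 [ 5.89564734e-03 -1.44051540e-01 -9.89552624e-01  1.28798857e+03]
 [ 0.00000000e+00  0.00000000e+00  0.00000000e+00  1.00000000e+00]]
[[503.9363347    0.         319.78816887]
 [  0.         503.9363347  200.34168611]
 [  0.           0.           1.        ]] [[ 9.88283229e-01 -7.71878819e-02  1.31674941e-01  3.69663979e+02]
 [-1.51967849e-01 -5.77957140e-01  8.01792565e-01 -1.18016956e+03]
 [ 1.42138027e-02 -8.12408503e-01 -5.82915425e-01  9.06426993e+02]
 [ 0.00000000e+00  0.00000000e+00  0.00000000e+00  1.00000000e+00]]
```

View pics/top0.png

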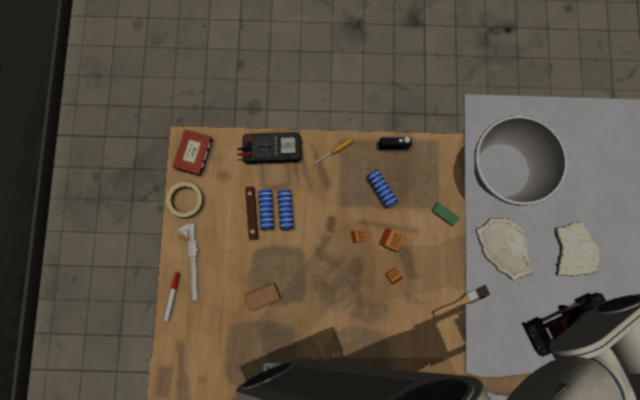

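View pics/side0.png

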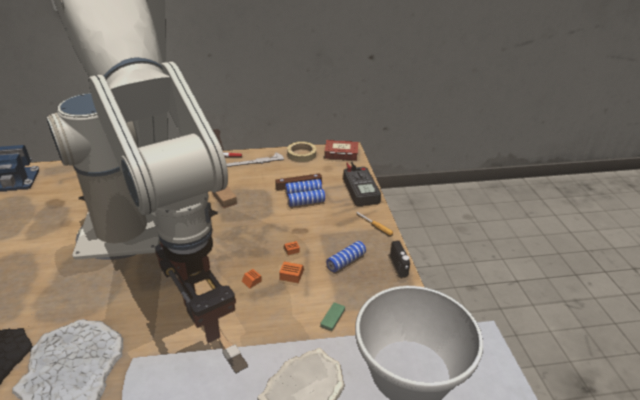

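The top view shows the batten at (251,213), rollers a and b at (266,210) and (286,210), and the stray roller at (382,188). There are three orange wedges: (358,237), (392,240), which is the largest, and (394,275). I'll enlarge these areas.

Run:
```python
from h import *
d=load('top0'); im=d['img'][:,:,::-1]
def crop(t,u0,v0,w,h,s): cv2.imwrite(f'pics/{t}.png',cv2.resize(im[v0:v0+h,u0:u0+w],None,fx=s,fy=s,interpolation=cv2.INTER_CUBIC))
crop('c1',236,170,80,75,8); crop('c2',340,160,80,60,8+1); crop('c3',340,220,80,70,8)
for p in [(251,213),(266,210),(286,210),(382,188),(358,237),(392,240),(394,275),(445,214),(395,144),(184,200)]: print(p,pt(d,*p).round(1))
```

```text
(251, 213) [521.1 160.9  27.7]
(266, 210) [530.1 117.8  34.1]
(286, 210) [531.3  60.9  36.4]
(382, 188) [ 602.3 -210.9   35.6]
(358, 237) [ 461.4 -145.6   21.4]
(392, 240) [ 455.  -241.3   28.3]
(394, 275) [ 357.2 -249.3   16.1]
(445, 214) [ 535.2 -396.7   12.8]
(395, 144) [ 729.1 -245.5   49. ]
(184, 200) [5.573e+02 3.624e+02 5.000e-01]
```

View pics/c1.png

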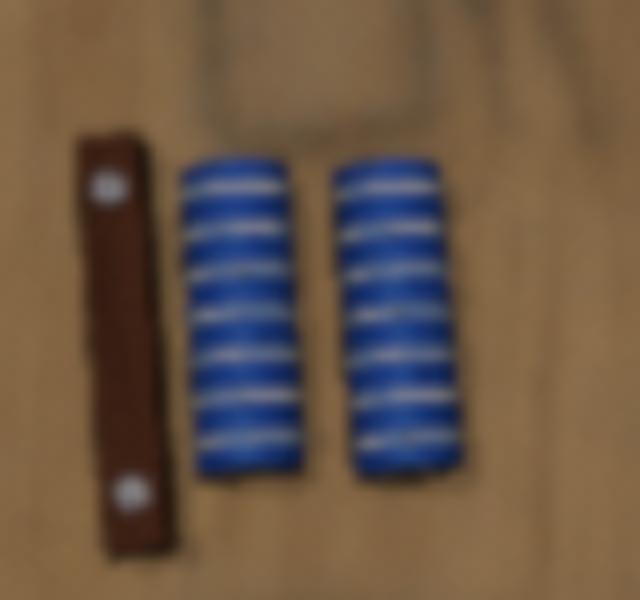

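View pics/c2.png

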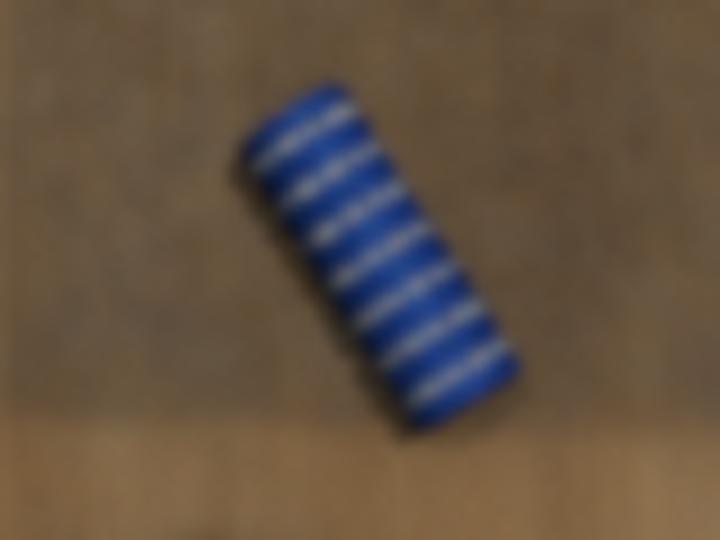

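View pics/c3.png

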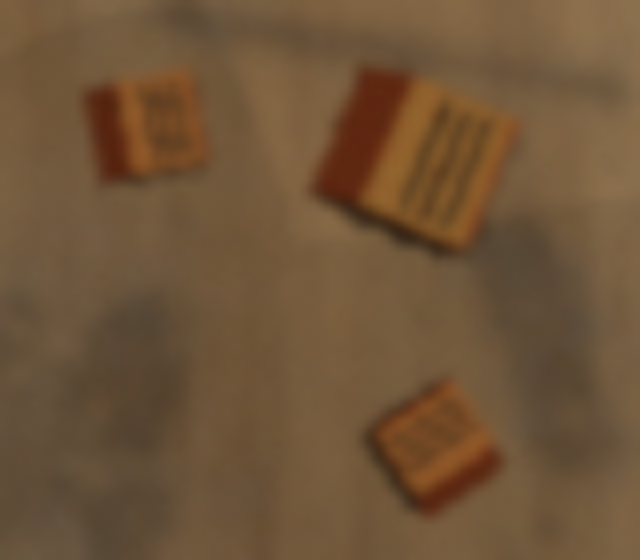

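```bash
cat >> h.py <<'E'
from scipy.optimize import minimize
def model(kind):
    if kind=='roller':
        a=np.linspace(0,2*np.pi,40); return np.array([[s*55,20*np.cos(t),20+20*np.sin(t)] for s in(-1,1) for t in a])
    if kind=='batten': return np.array([[x,y,z] for x in(-75,75) for y in(-12,12) for z in(0,30)],float)
    if kind=='chock': return np.array([[x,y,z] for x in(-25,25) for y,z in((-28,0),(28,0),(28,2),(11,30),(-28,30))],float)
S=6
def proj(d,P):
    T=d['world_from_camera'];q=(P-T[:3,3])@T[:3,:3];q=q@d['mtx'].T;return q[:,:2]/q[:,2:]
def world(m,p,z0=0):
    c,s=np.cos(p[2]),np.sin(p[2]);return np.c_[m[:,0]*c-m[:,1]*s+p[0],m[:,0]*s+m[:,1]*c+p[1],m[:,2]+z0]
def mask(d,kind,box):
    u0,v0,w,h=box; im=d['img'][v0:v0+h,u0:u0+w]
    im=cv2.resize(im,None,fx=S,fy=S,interpolation=cv2.INTER_CUBIC); hsv=cv2.cvtColor(im,cv2.COLOR_RGB2HSV)
    H,Sa,V=[hsv[...,i].astype(int) for i in range(3)]
    if kind=='roller': R,B=im[...,0].astype(int),im[...,2].astype(int); m=(B-R>5)
    elif kind=='chock': m=(Sa>150)&((H<17)|(H>170))&(V>60)
    else: m=(V<90)&(Sa>110)&((H<14)|(H>170))
    m=cv2.morphologyEx(m.astype(np.uint8),cv2.MORPH_CLOSE,np.ones((9,9),np.uint8),borderValue=0)
    n,l,st,_=cv2.connectedComponentsWithStats(m); k=1+np.argmax(st[1:,4]); return (l==k).astype(np.uint8)
def fit(d,kind,box,p0,z0=0,show=None):
    m=mask(d,kind,box); M=model(kind)
    def ren(p):
        uv=(proj(d,world(M,p,z0))-np.array(box[:2])+.5)*S-.5
        r=np.zeros_like(m); cv2.fillConvexPoly(r,cv2.convexHull(np.round(uv*16).astype(np.int32)),1,shift=4); return r
    def cost(x):
        r=ren([x[0],x[1],x[2]/50]); return 1-(r&m).sum()/max(1,(r|m).sum())
    x0=np.array([p0[0],p0[1],p0[2]*50]); best=None
    for k in range(3):
        res=minimize(cost,x0,method='Nelder-Mead',options=dict(initial_simplex=np.vstack([x0]+[x0+8*e for e in np.eye(3)]),xatol=.02,fatol=1e-5)); x0=res.x
    p=[x0[0],x0[1],x0[2]/50]
    if show:
        u0,v0,w,h=box; im=cv2.resize(d['img'][v0:v0+h,u0:u0+w,::-1],None,fx=S,fy=S,interpolation=cv2.INTER_CUBIC)
        for mm,c in((m,(0,255,0)),(ren(p),(255,0,255))):
            cs,_=cv2.findContours(mm,cv2.RETR_EXTERNAL,cv2.CHAIN_APPROX_NONE); cv2.drawContours(im,cs,-1,c,1)
        cv2.imwrite(f'pics/{show}.png',im)
    return np.round(p,3),round(1-res.fun,3)
E
python3 - <<'E'
from h import *
d=load('top0')
print('bat',fit(d,'batten',(240,178,19,70),(523,160,0),0,'f1'))
print('a',fit(d,'roller',(256,180,20,60),(530,117,0),0,'f2'))
print('b',fit(d,'roller',(275,180,25,60),(531,60,0),0,'f3'))
print('c',fit(d,'roller',(360,162,45,52),(600,-210,.5),0,'f4'))
print('k',fit(d,'chock',(373,222,36,36),(455,-241,-.3+0),0,'f5'))
ims=[cv2.imread(f'pics/f{i}.png') for i in range(1,6)]
H=max(i.shape[0] for i in ims); c=np.hstack([cv2.copyMakeBorder(i,0,H-i.shape[0],0,0,0) for i in ims]); cv2.imwrite('pics/fc.png',cv2.resize(c,(800,int(c.shape[0]*800/c.shape[1]))))
d=load('side0')
M=model('roller')
print('bat',fit(d,'batten',(270,168,56,24),(523,160,0),0,'g1'))
print('a',fit(d,'roller',(280,170,50,24),(530,117,0),0,'g2'))
print('c',fit(d,'roller',(320,235,52,42),(600,-210,.5),0,'g4'))
print('k',fit(d,'chock',(272,254,40,34),(455,-241,-.3),0,'g5'))
ims=[cv2.imread(f'pics/g{i}.png') for i in (1,2,4,5)]
H=max(i.shape[0] for i in ims); c=np.hstack([cv2.copyMakeBorder(i,0,H-i.shape[0],0,0,0) for i in ims]); cv2.imwrite('pics/gc.png',cv2.resize(c,(800,int(c.shape[0]*800/c.shape[1]))))
E
```

```text
bat (array([5.24371e+02, 1.62119e+02, 1.41000e-01]), np.float64(0.774))
a (array([5.34320e+02, 1.20286e+02, 9.40000e-02]), np.float64(0.911))
b (array([5.3582e+02, 6.3990e+01, 1.1500e-01]), np.float64(0.916))
c (array([ 6.04748e+02, -2.12399e+02,  5.78000e-01]), np.float64(0.954))
k (array([ 4.58345e+02, -2.41129e+02, -3.94000e-01]), np.float64(0.978))
bat (array([466.995, 252.735,   1.503]), np.float64(0.043))
a (array([5.30132e+02, 1.18238e+02, 7.30000e-02]), np.float64(0.903))
c (array([ 6.02726e+02, -2.13626e+02,  5.77000e-01]), np.float64(0.869))
k (array([ 4.53273e+02, -2.41102e+02, -2.25000e-01]), np.float64(0.84))
```

View pics/fc.png

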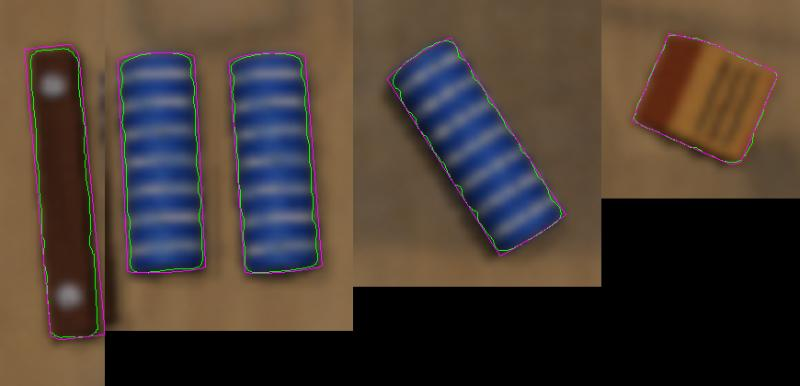

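View pics/gc.png

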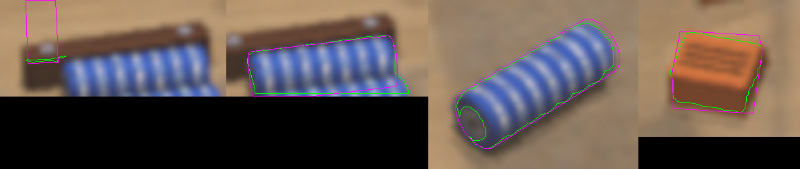

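```bash
cat >> h.py <<'E'
from scipy.spatial.transform import Rotation as R
def tool():
    o=ctrl.get_obs(); return o,R.from_rotvec(o['orientation']).as_matrix(),o['ee_pos']
def goal(x,y,z,jaw,flip=None):
    """jaw = world yaw of jaw axis (tool z); prints tool shift in mm and turn"""
    o,A,p=tool(); s=A.T@(np.array([x,y,z])-p)
    cur=np.arctan2(A[1,2],A[0,2]); 
    # turn about tool x (down): positive turn = yaw decreasing
    dy=(jaw-cur+np.pi/2)%np.pi-np.pi/2
    print('t',round(o['t'],2),'p',p.round(1),'down',A[:,0].round(3),'jaw yaw',round(cur,4),'q',o['qpos'].round(2),'w',round(o['width'],1),'F',o['ft_force'].round(1))
    print('shift',s.round(1),'turn',round(-dy,4),'or',round(-(dy-np.sign(dy)*np.pi),4))
E
python3 - <<'E'
from h import *
d=load('top0')
q=lambda u,v,z: pt(d,(u+.5)/8-.5+236,(v+.5)/8-.5+170,z)
a,b=q(109,188,30),q(130,493,30); print(a,b,np.arctan2(*(a-b)[1::-1]),(a+b)/2)
# ring top line / end centres at z~20 for a,b
for t,(l,r) in dict(a=((236,160),(250,472)),b=((388,160),(409,470))).items():
    A,B=q(*l,40),q(*r,30); print(t,A,B,np.arctan2(*(A-B)[1::-1]))
# row corners of batten
for c in((80,136),(145,134),(176,548),(108,555)): print(q(*c,30))
goal(604,-212,150,.578+np.pi/2)
E
```

```text
[578.138502   168.50639704  30.        ] [469.12943756 155.64600272  30.        ] 0.1174326482348447 [523.63396978 162.07619988  30.        ]
a [587.78750185 122.292644    40.        ] [477.70453292 113.61404781  30.        ] 0.07867414129886188
b [589.2697075   68.31460092  40.        ] [479.92735533  57.43943601  30.        ] 0.09913374012353603
[596.74499948 179.83261194  30.        ]
[598.11337266 156.59293357  30.        ]
[450.15552332 138.49385728  30.        ]
[447.0497565  162.31813603  30.        ]
t 0.1 p [ 267.  -564.5  185.5] down [-0.001  0.001 -1.   ] jaw yaw -1.129 q [-1.15  0.42  1.63 -0.    1.09 -0.02] w 87.9 F [ 0.3  0.6 -0.1]
shift [  35.7  455.3 -174.5] turn -0.1362 or 3.0054
```

Emit:
send_rows(rows=[[0, 38, -14.5, -0.0136], [0, 38, -14.5, -0.0136], [0, 38, -14.5, -0.0136], [0, 38, -14.5, -0.0136], [0, 38, -14.5, -0.0136], [0, 38, -14.5, -0.0136], [0, 38, -14.5, -0.0136], [0, 38, -14.5, -0.0136], [0, 38, -14.5, -0.0136], [0, 38, -14.5, -0.0136]], fingers=1)

```text
t: 0.93
ee_pos: [531.4, -251.0, 181.7]
orientation: [0.78, 1.432, -0.781]
ft_force: [0.4, -0.3, 0.3]
width: 87.7
```

Run:
```python
from h import *
goal(604,-212,70,.578+np.pi/2)
```

```text
t 0.93 p [ 531.4 -251.   181.7] down [-0.005  0.002 -1.   ] jaw yaw -1.0008 q [-0.46  0.38  1.71 -0.    1.06  0.54] w 87.7 F [ 0.4 -0.3  0.3]
shift [111.4  82.5   6.9] turn -0.008 or 3.1336
```

Emit:
send_rows(rows=[[25, 28, 2.5, -0.004], [35, 28, 2.5, -0.004], [35, 26, 1.5, 0], [15, 0, 0, 0], [5, 0, 0, 0], [0, 0, 0, 0]])

```text
t: 1.43
ee_pos: [608.5, -202.7, 67.2]
orientation: [0.766, 1.434, -0.764]
ft_force: [-0.4, -0.1, 0.8]
width: 87.5
```

Run:
```python
from h import *
goal(604,-212,3,.578+np.pi/2)
d=grab('side','s1'); t=grab('top','t1')
o,A,p=tool()
im=d['img'][:,:,::-1].copy(); 
im=cv2.resize(im[180:300,270:430],None,fx=5,fy=5,interpolation=cv2.INTER_CUBIC)
for k in(-44,0,44):
    u=(proj(d,(p+A@[0,0,k])[None])[0]-[270,180]+.5)*5-.5; cv2.circle(im,tuple(int(i) for i in u),4,(0,0,255),1)
cv2.imwrite('pics/s1c.png',im)
```

```text
t 1.43 p [ 608.5 -202.7   67.2] down [-0.001  0.002 -1.   ] jaw yaw -0.981 q [-0.34  0.59  1.66  0.    0.89  0.64] w 87.5 F [-0.4 -0.1  0.8]
shift [64.2 -8.9  5.4] turn 0.0118 or -3.1298
```

View pics/s1c.png

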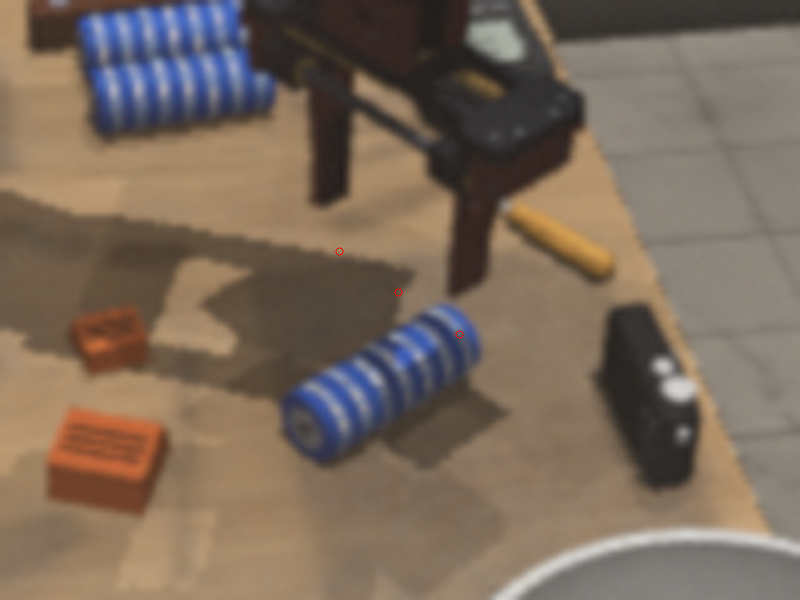

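View pics/t1.png

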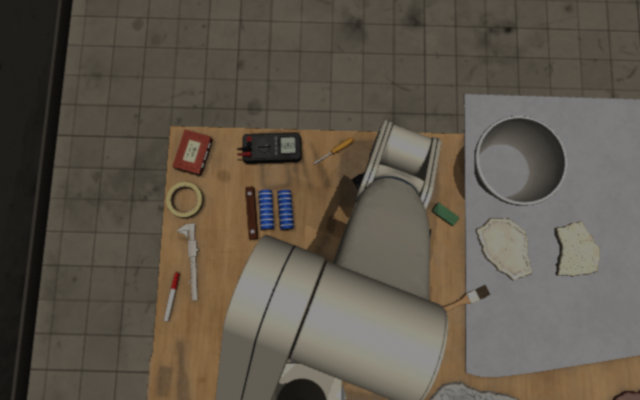

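The side view shows the fingertips at about crop (330,200) and (465,290). The projected TCP points lie about 45 crop px (9 image px) lower, so I'll check this with depth.

Run:
```python
from h import *
d=load('s1'); o,A,p=tool(); print(o['t'],p,o['qvel'].round(3))
for u,v in((330,195),(330,185),(320,190),(465,285),(462,270),(330,150)):
    print((u,v),pt(d,u/5+270,v/5+180).round(1))
d=grab('side','s2'); print(np.abs(d['img'].astype(int)-load('s1')['img']).max())
```

```text
1.5333 [ 608.93663591 -203.67962161   69.11248029] [-0.012 -0.027 -0.012 -0.002 -0.003 -0.   ]
(330, 195) [ 579.2 -168.3  107.2]
(330, 185) [ 578.8 -169.1  114.4]
(320, 190) [ 573.4 -170.6  112.8]
(465, 285) [ 633.2 -246.5  105.2]
(462, 270) [ 629.2 -253.1  120.6]
(330, 150) [ 577.6 -171.5  138.8]
48
```

Emit:
send_rows(rows=[[0, 0, 0, 0], [0, 0, 0, 0], [0, 0, 0, 0], [0, 0, 0, 0], [0, 0, 0, 0], [0, 0, 0, 0]], fingers=0.45)

```text
t: 2.08
ee_pos: [611.2, -208.1, 76.8]
orientation: [0.77, 1.418, -0.765]
ft_force: [0.3, -0.1, -0.5]
width: 51.5
```

Run:
```python
from h import *
d=grab('side','s3')
o,A,p=tool(); print(p,o['width'])
im=d['img'][:,:,::-1].copy(); 
im=cv2.resize(im[150:270,290:410],None,fx=5,fy=5,interpolation=cv2.INTER_CUBIC)
w=o['width']/2
for k in(-w,0,w):
    u=(proj(d,(p+A@[0,0,k])[None])[0]-[290,150]+.5)*5-.5; cv2.circle(im,tuple(int(i) for i in u),4,(0,0,255),1)
cv2.imwrite('pics/s3c.png',im)
```

```text
[ 611.29412403 -208.10632544   76.7949645 ] 47.482451618508335
```

View pics/s3c.png

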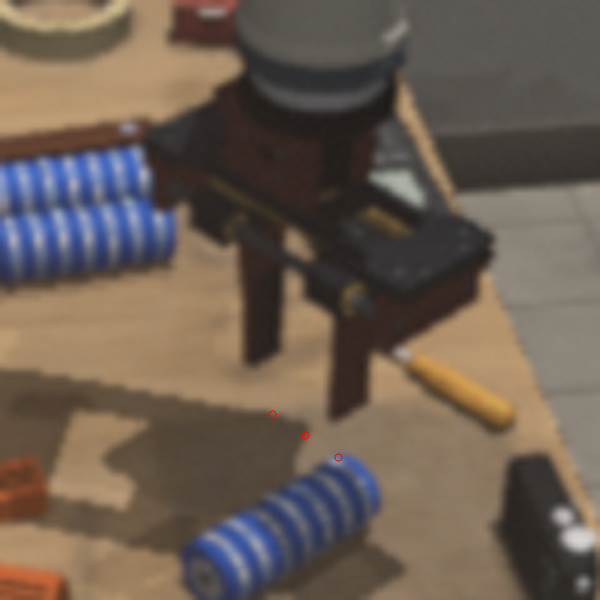

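The tips at crop (262,362) and (348,415) are still about 45 px above the projected TCP. The pose also drifted upward during the zero rows. I'll check the drift and the true tip height.

Run:
```python
from h import *
d=load('s3')
for u,v in((262,355),(258,350),(345,405),(350,400)): print((u,v),pt(d,u/5+290,v/5+150).round(1))
for i in range(3):
    ctrl.get_image('side'); o,A,p=tool(); print(o['t'],p.round(2),o['qpos'].round(4),o['qvel'].round(4),A[:,0].round(4))
d=load('side0'); im=cv2.resize(d['img'][240:400,150:310,::-1],None,fx=4,fy=4)
u=(proj(d,np.array([[266.99,-564.4,185.4]]))[0]-[150,240]+.5)*4-.5; cv2.circle(im,tuple(int(i) for i in u),4,(0,0,255),1); cv2.imwrite('pics/s0c.png',im)
```

```text
(262, 355) [ 591.4 -190.6  116.6]
(258, 350) [ 590.1 -186.8  117.1]
(345, 405) [ 623.8 -239.2  119.5]
(350, 400) [ 626.7 -237.1  120.7]
2.1833 [ 611.2  -207.96   76.56] [-3.4700e-01  5.7940e-01  1.6586e+00  1.4000e-03  8.9150e-01  6.3870e-01] [ 0.0029  0.006   0.001   0.001   0.0003 -0.0018] [ 0.0118 -0.0031 -0.9999]
2.2333 [ 611.07 -207.86   76.35] [-3.4690e-01  5.7970e-01  1.6587e+00  1.5000e-03  8.9150e-01  6.3860e-01] [0.0002 0.004  0.0013 0.0006 0.0009 0.0005] [ 0.0115 -0.0029 -0.9999]
2.2833 [ 611.05 -207.8    76.24] [-3.4690e-01  5.7980e-01  1.6587e+00  1.5000e-03  8.9140e-01  6.3870e-01] [ 0.0027  0.0037  0.001   0.0005 -0.0011 -0.0004] [ 0.0113 -0.0029 -0.9999]
```

View pics/s0c.png

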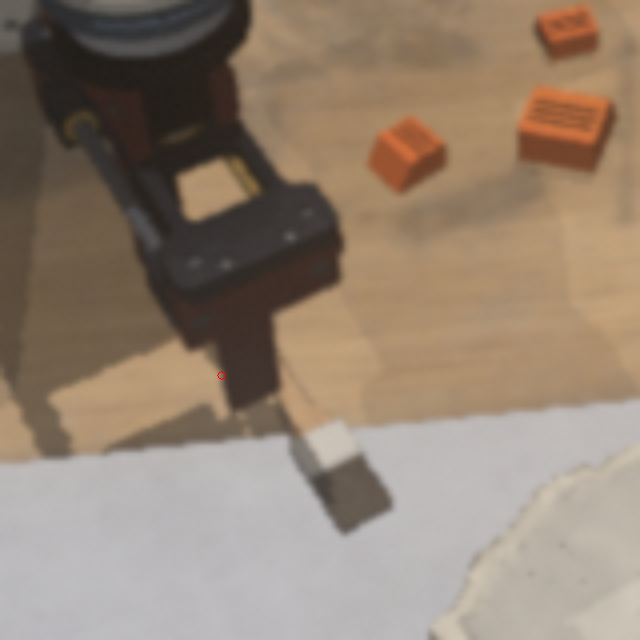

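Run:
```python
from h import *
d=load('side0'); p=np.array([266.99,-564.4,185.4]); A=R.from_rotvec([ 0.87881294,  1.38771355, -0.87736215]).as_matrix(); print(A.round(3))
for k in(-50,0,50):
  for dx in (0,-30): print(k,dx,((proj(d,(p+A@[dx,0,k])[None])[0]-[150,240]+.5)*4-.5).round(0))
for u,v in((253,400),(250,390),(260,380)): print(pt(d,u/4+150,v/4+240).round(1))
```

```text
[[-0.001  0.904  0.428]
 [ 0.001  0.428 -0.904]
 [-1.     0.    -0.002]]
-50 0 [177. 303.]
-50 -30 [168. 258.]
0 0 [221. 375.]
0 -30 [213. 330.]
50 0 [268. 453.]
50 -30 [261. 408.]
[ 286.4 -611.8  222.2]
[ 285.8 -611.2  228.1]
[ 290.4 -610.2  232.4]
```

Run:
```python
from h import *
goal(604,-212.5,30,.578+np.pi/2)
```

```text
t 2.28 p [ 611.  -207.8   76.2] down [ 0.011 -0.003 -1.   ] jaw yaw -0.9865 q [-0.35  0.58  1.66  0.    0.89  0.64] w 40.0 F [ 0.4 -0.2 -0.1]
shift [46.2 -8.8 -0.4] turn 0.0063 or -3.1353
```

Emit:
send_rows(rows=[[4, -3, 0, 0.003], [6, -3, 0, 0.003], [8, -2, 0, 0], [8, 0, 0, 0], [8, 0, 0, 0], [5, 0, 0, 0], [3, 0, 0, 0], [2, 0, 0, 0], [0, 0, 0, 0]], fingers=1)

```text
t: 3.03
ee_pos: [602.5, -212.1, 24.9]
orientation: [0.775, 1.421, -0.771]
ft_force: [0.5, 0.3, 0.1]
width: 87.5
```

```bash
cat >> h.py <<'E'
def sidecrop(tag,box,s,off=-31):
    d=grab('side',tag); o,A,p=tool(); u0,v0,w,h=box
    im=cv2.resize(d['img'][v0:v0+h,u0:u0+w,::-1],None,fx=s,fy=s,interpolation=cv2.INTER_CUBIC); W=o['width']/2
    for k in(-W,0,W):
        u=(proj(d,(p+A@[off,0,k])[None])[0]-[u0,v0]+.5)*s-.5; cv2.circle(im,tuple(int(i) for i in u),4,(0,0,255),1)
    cv2.imwrite(f'pics/{tag}.png',im)
E
python3 - <<'E'
from h import *
goal(604,-212.5,-10,.578+np.pi/2)
sidecrop('s4',(290,180,120,110),5)
E
```

```text
t 3.03 p [ 602.5 -212.1   24.9] down [ 0.007 -0.001 -1.   ] jaw yaw -0.993 q [-0.36  0.65  1.69  0.    0.8   0.63] w 87.5 F [0.5 0.3 0.1]
shift [34.9  0.9  1. ] turn -0.0002 or 3.1414
```

View pics/s4.png

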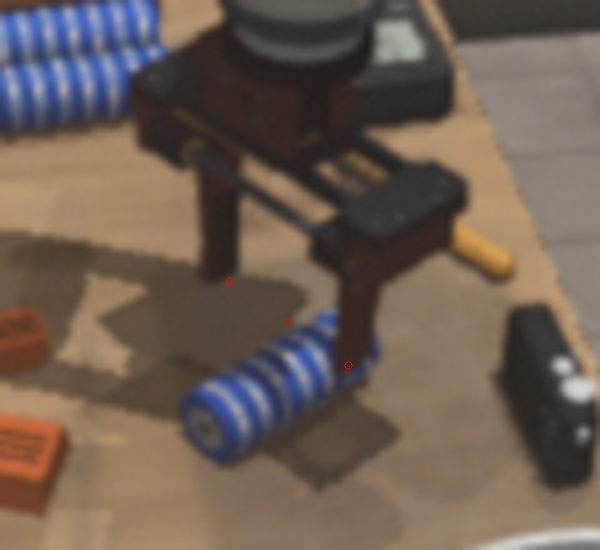

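With a 31 mm offset the projected points land on the visible fingertips at (215,280) and (355,365). So the real tips sit about 31 mm above the reported TCP. I'll descend carefully using this.

Emit:
send_rows(rows=[[6, 0, 0, 0], [8, 0.5, 0.5, 0], [8, 0, 0, 0], [6, 0, 0, 0], [4, 0, 0, 0], [3, 0, 0, 0], [0, 0, 0, 0]])

```text
t: 3.67
ee_pos: [604.6, -212.5, -12.8]
orientation: [0.775, 1.419, -0.771]
ft_force: [0.6, -0.2, 0.0]
width: 88.0
```

Run:
```python
from h import *
goal(604,-212.5,-27,.578+np.pi/2)
sidecrop('s5',(290,180,120,110),5)
```

```text
t 3.67 p [ 604.6 -212.5  -12.8] down [ 0.009 -0.002 -1.   ] jaw yaw -0.9927 q [-0.36  0.7   1.69  0.    0.74  0.63] w 88.0 F [ 0.6 -0.2  0. ]
shift [14.2 -0.6 -0.4] turn 0.0001 or -3.1415
```

View pics/s5.png

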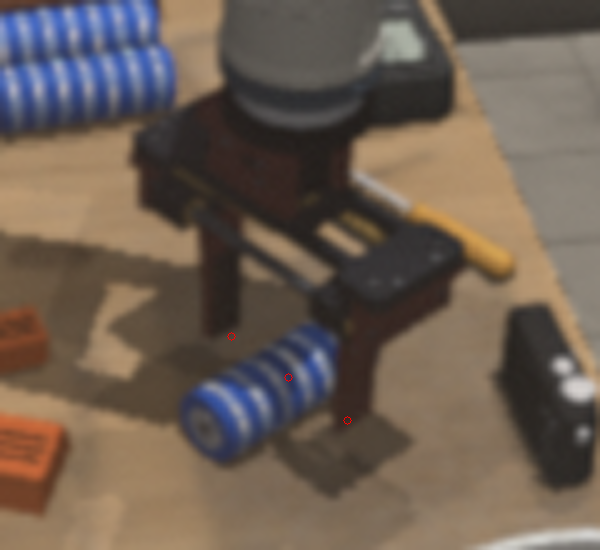

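Emit:
send_rows(rows=[[4, 0, 0, 0], [4, -0.5, 0, 0], [3, 0, 0, 0], [2, 0, 0, 0], [0, 0, 0, 0]])

```text
t: 4.13
ee_pos: [605.0, -213.1, -26.1]
orientation: [0.775, 1.418, -0.77]
ft_force: [0.3, 1.0, -0.0]
width: 88.2
```

Run:
```python
from h import *
goal(604,-212.5,-27,.578+np.pi/2)
sidecrop('s6',(290,180,120,110),5)
```

```text
t 4.13 p [ 605.  -213.1  -26.1] down [ 0.011 -0.003 -1.   ] jaw yaw -0.9926 q [-0.36  0.72  1.69  0.    0.72  0.63] w 88.2 F [ 0.3  1.  -0. ]
shift [ 0.9 -0.5 -1. ] turn 0.0002 or -3.1414
```

View pics/s6.png

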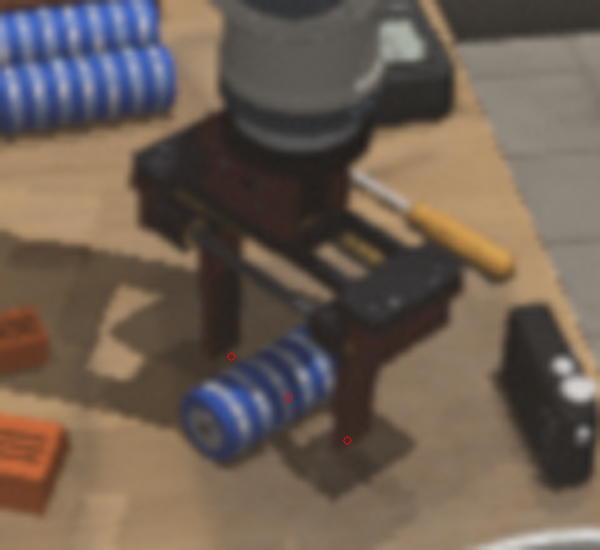

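Emit:
send_rows(rows=[[0, 0, 0, 0], [0, 0, 0, 0], [0, 0, 0, 0], [0, 0, 0, 0], [0, 0, 0, 0], [0, 0, 0, 0], [0, 0, 0, 0], [0, 0, 0, 0], [0, 0, 0, 0]], fingers=0)

```text
t: 4.93
ee_pos: [605.7, -213.3, -25.0]
orientation: [0.775, 1.416, -0.77]
ft_force: [-0.7, 0.1, 0.3]
width: 39.5
```

Run:
```python
from h import *
goal(604,-212.5,50,.578+np.pi/2)
sidecrop('s7',(290,180,120,110),5)
```

```text
t 4.93 p [ 605.7 -213.3  -25. ] down [ 0.012 -0.003 -1.   ] jaw yaw -0.9927 q [-0.36  0.72  1.69  0.    0.72  0.63] w 39.5 F [-0.7  0.1  0.3]
shift [-75.1  -0.3  -0.9] turn 0.0001 or -3.1415
```

View pics/s7.png

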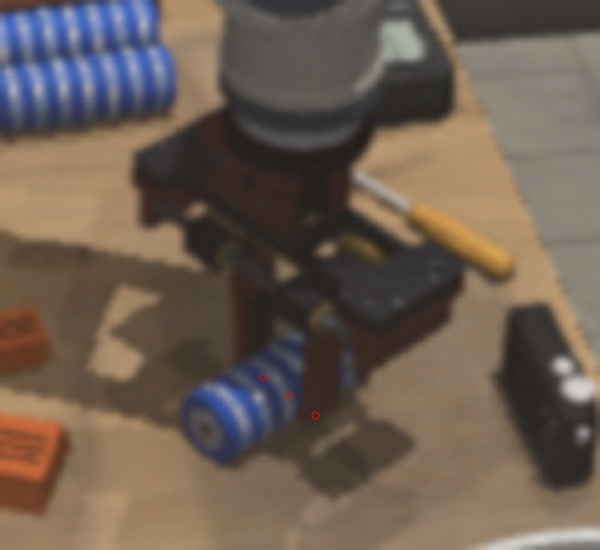

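Run:
```python
from h import *
th=.117; e=np.array([np.cos(th),np.sin(th)]); n=np.array([np.sin(th),-np.cos(th)])
for tag,bx in(('top0',dict(a=(256,180,20,60),b=(275,180,25,60))),):
    d=load(tag)
    for k,b in bx.items():
        m=mask(d,'roller',b); M=cv2.moments(m,True); c=[(M['m10']/M['m00']+.5)/S-.5+b[0],(M['m01']/M['m00']+.5)/S-.5+b[1]]
        w=pt(d,*c,25); print(k,c,w.round(1), 'along',(w[:2]-[523.5,161.5])@e,'across',(w[:2]-[523.5,161.5])@n, 'ang',0.5*np.arctan2(2*M['mu11'],M['mu20']-M['mu02']))
# side: screws of batten; view crop
d=load('side0'); cv2.imwrite('pics/g.png',cv2.resize(d['img'][165:215,265:335,::-1],None,fx=10,fy=10,interpolation=cv2.INTER_CUBIC))
d=load('t1'); cv2.imwrite('pics/c1.png',cv2.resize(d['img'][170:245,236:316,::-1],None,fx=8,fy=8,interpolation=cv2.INTER_CUBIC))
```

```text
a [265.78843651740215, 209.07193971592756] [533.9 119.6  25. ] along 5.428623708862483 across 42.81942601812491 ang 1.520324122729188
b [285.1710640608035, 209.14201049583787] [535.2  64.2  25. ] along 0.25860573204043685 across 97.97500484713666 ang 1.496660158895237
```

View pics/g.png

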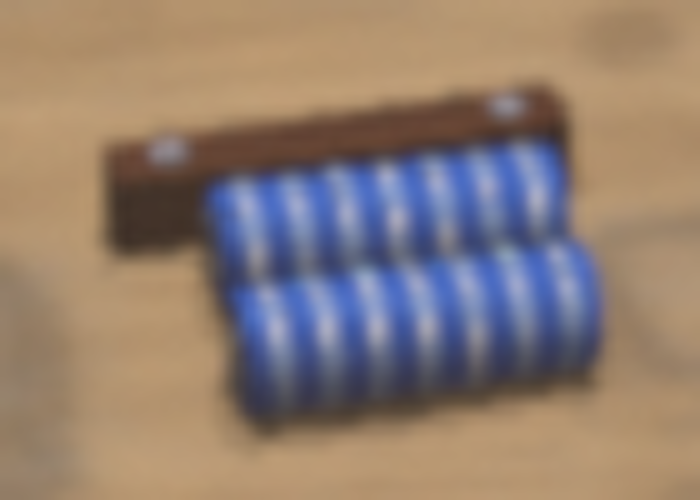

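Emit:
send_rows(rows=[[-5, 0, 0, 0], [-10, 0, 0, 0], [-15, 0, 0, 0], [-20, 0, 0, 0], [-20, 0, 0, 0], [-15, 0, 0, 0], [-5, 0, 0, 0]])

```text
t: 5.57
ee_pos: [601.9, -212.1, 69.1]
orientation: [0.775, 1.422, -0.771]
ft_force: [0.3, 0.4, -0.6]
width: 39.2
```

Run:
```python
from h import *
d=load('side0')
q=lambda u,v,z: pt(d,(u+.5)/10-.5+265,(v+.5)/10-.5+165,z)
a,b=q(506,102,30),q(168,151,30); m=(a+b)/2; print(a,b,'yaw',np.arctan2(*(a-b)[1::-1]),m)
th=.117; e=np.array([np.cos(th),np.sin(th)]); n=np.array([np.sin(th),-np.cos(th)])
# ridge top of rollers: upper edge left/right
for t,(l,r) in dict(a=((213,192),(560,145)),b=((237,295),(592,243))).items():
    L,Rr=q(*l,37),q(*r,37); c=(L+Rr)/2; print(t,L.round(1),Rr.round(1),'len',np.linalg.norm(L-Rr),'along',(c-m)[:2]@e,'across',(c-m)[:2]@n)
sidecrop('s8',(290,150,120,120),5)
goal(546.5,-10,70,.117+np.pi/2)
```

```text
[574.29510698 166.5944757   30.        ] [464.3066528 152.2209969  30.       ] yaw 0.12994532192547217 [519.30087989 159.4077363   30.        ]
a [475.3 116.7  37. ] [585.9 128.9  37. ] len 111.31095152756056 along 6.9242118943947695 across 37.63716030611703
b [476.9  60.4  37. ] [587.2  73.7  37. ] len 111.08257402557946 along 1.9159098936641294 across 93.24996264251531
t 5.62 p [ 602.3 -212.2   69.4] down [ 0.007 -0.001 -1.   ] jaw yaw -0.9927 q [-0.36  0.58  1.67  0.    0.88  0.63] w 39.3 F [ 0.7 -0.4 -1.4]
shift [  -1.3   63.7 -199.9] turn 0.4611 or -2.6805
```

View pics/s8.png

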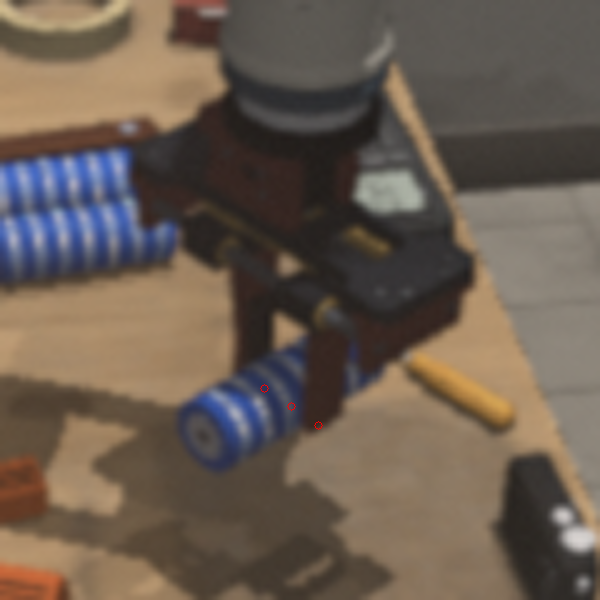

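Emit:
send_rows(rows=[[0, 0, 0, 0.09], [0, 0, 0, 0.09], [0, 0, 0, 0.09], [0, 0, 0, 0.09], [0, 0, 0, 0.09], [0, -2, -10, 0.01], [0, -4, -25, 0], [0, -4, -30, 0], [0, -4, -30, 0], [0, -4, -30, 0]])

```text
t: 6.45
ee_pos: [569.9, -90.7, 65.4]
orientation: [1.146, 1.243, -1.143]
ft_force: [-0.1, 0.6, -1.3]
width: 39.2
```

Run:
```python
from h import *
goal(546.5,-10,30,.12+np.pi/2)
```

```text
t 6.45 p [569.9 -90.7  65.4] down [ 0.005 -0.002 -1.   ] jaw yaw -1.4846 q [-0.18  0.52  1.82 -0.    0.8   1.31] w 39.2 F [-0.1  0.6 -1.3]
shift [ 35.1 -16.6 -82.5] turn -0.0338 or 3.1078
```

Emit:
send_rows(rows=[[0, -4, -20, -0.012], [2, -4, -20, -0.012], [5, -4, -18, -0.01], [8, -3, -12, 0], [8, -2, -8, 0], [6, 0, -4, 0], [3, 0, 0, 0], [0, 0, 0, 0]])

```text
t: 7.12
ee_pos: [537.9, -2.3, 27.2]
orientation: [1.114, 1.267, -1.118]
ft_force: [-1.2, -0.4, -1.7]
width: 39.4
```

Run:
```python
from h import *
goal(546.5,-10,-25,.12+np.pi/2)
sidecrop('s9',(250,150,140,110),5)
```

```text
t 7.12 p [537.9  -2.3  27.2] down [-0.002 -0.001 -1.   ] jaw yaw -1.4451 q [-0.03  0.54  1.91 -0.    0.69  1.42] w 39.4 F [-1.2 -0.4 -1.7]
shift [52.2  7.7  8.7] turn 0.0057 or -3.1359
```

View pics/s9.png

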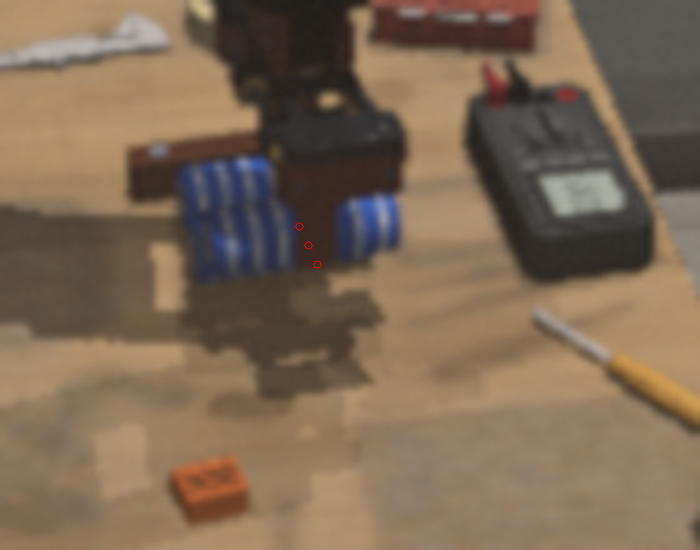

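The roller (crop x 195–400) now hangs in front of b. The finger is at x≈318, so the roller centre sits about 5 mm behind the TCP along its axis, and I'll allow for that.

Emit:
send_rows(rows=[[5, 3, 2, 0.003], [8, 4, 3, 0.003], [8, 4, 3, 0], [8, 1, 1, 0], [8, 0, 0, 0], [6, 0, 0, 0], [4, 0, 0, 0], [2, 0, 0, 0], [0, 0, 0, 0]])

```text
t: 7.92
ee_pos: [555.5, -14.4, -25.4]
orientation: [1.124, 1.259, -1.125]
ft_force: [-0.2, 0.4, 2.4]
width: 39.3
```

Run:
```python
from h import *
goal(551,-9.5,-25,.12+np.pi/2)
```

```text
t 7.92 p [555.5 -14.4 -25.4] down [ 0.001 -0.002 -1.   ] jaw yaw -1.4569 q [-0.05  0.65  1.88 -0.    0.61  1.41] w 39.3 F [-0.2  0.4  2.4]
shift [-0.4 -3.9 -5.4] turn -0.0061 or 3.1355
```

Emit:
send_rows(rows=[[0, -3, -2, 0], [0, 0, 0, 0]])

```text
t: 8.08
ee_pos: [552.2, -12.5, -25.3]
orientation: [1.124, 1.258, -1.124]
ft_force: [-0.2, -0.9, 0.3]
width: 39.1
```

Emit:
send_rows(rows=[[0, 0, 0, 0], [0, 0, 0, 0], [0, 0, 0, 0], [0, 0, 0, 0], [0, 0, 0, 0]], fingers=0.62)

```text
t: 8.5
ee_pos: [552.1, -12.1, -25.2]
orientation: [1.124, 1.258, -1.123]
ft_force: [-0.4, -0.1, 0.3]
width: 54.2
```

Emit:
send_rows(rows=[[-5, 0, 0, 0], [-15, 0, 0, 0], [-25, 0, 0, 0], [-25, 0, 0, 0], [-15, 0, 0, 0], [-5, 0, 0, 0], [0, -20, 20, 0], [0, -30, 30, 0], [0, -30, 30, 0], [0, -20, 20, 0]])

```text
t: 9.33
ee_pos: [466.6, -122.4, 70.3]
orientation: [1.12, 1.257, -1.113]
ft_force: [0.2, -0.6, 0.4]
width: 54.3
```

Run:
```python
from h import *
goal(550,-60,60,.12)
t=grab('top','t2'); d=grab('side','s10')
for n,x,b in(('t2c',t,(240,170,80,80)),('s10c',d,(250,150,100,80))):
    cv2.imwrite(f'pics/{n}.png',cv2.resize(x['img'][b[1]:b[1]+b[3],b[0]:b[0]+b[2],::-1],None,fx=7,fy=7,interpolation=cv2.INTER_CUBIC))
```

```text
t 9.33 p [ 466.6 -122.4   70.3] down [ 0.008 -0.002 -1.   ] jaw yaw -1.4472 q [-0.28  0.4   2.02  0.    0.71  1.17] w 54.3 F [ 0.2 -0.6  0.4]
shift [ 10.9  90.3 -51.7] turn -1.5672 or 1.5744
```

View pics/t2c.png

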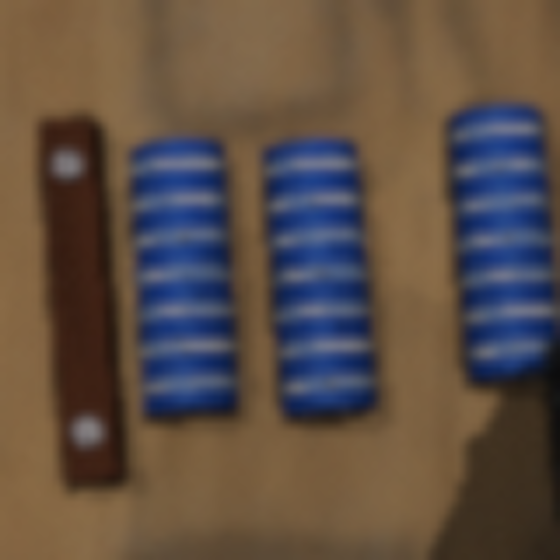

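View pics/s10c.png

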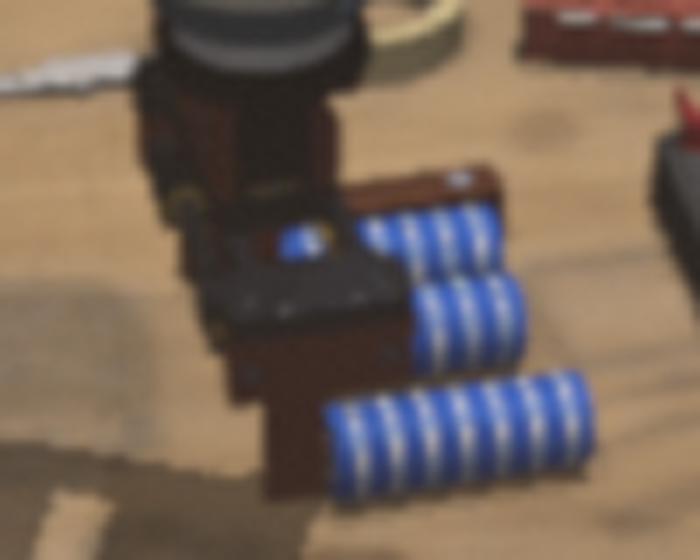

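Run:
```python
from h import *
th=.12; e=np.array([np.cos(th),np.sin(th)]); n=np.array([np.sin(th),-np.cos(th)])
d=load('t2')
for k,b,p0 in(('a',(256,180,20,60),(534,120,.1)),('b',(275,180,22,60),(535,64,.1)),('c',(300,178,21,50),(550,-10,.1))):
    p,s=fit(d,'roller',b,p0,0,'f'+k); r=p[:2]-[523.5,161.5]; print(k,p,s,'along',r@e,'across',r@n)
q=lambda u,v,z: pt(d,(u+.5)/7-.5+240,(v+.5)/7-.5+170,z)
for k,T,Bt in(('a',(181,143),(191,414)),('b',(311,143),(330,414)),('c',(496,108),(510,380))):
    A_,B_=q(*T,38),q(*Bt,30); c=(A_+B_)/2; r=c[:2]-[523.5,161.5]; print(k,c.round(1),np.linalg.norm((A_-B_)[:2]),'along',r@e,'across',r@n, 'yaw',np.arctan2(*(A_-B_)[1::-1]))
goal(550,-60,60,.12)
```

```text
a [5.34321e+02 1.19661e+02 8.70000e-02] 0.91 along 5.7345432078136165 across 42.83352631056331
b [5.36173e+02 6.47230e+01 1.28000e-01] 0.917 along 0.9964755573762991 across 97.59815415500209
c [ 5.51949e+02 -1.09030e+01  9.30000e-02] 0.916 along 7.605669208175033 across 174.56887983227656
a [532.1 117.5  34. ] 109.91697799449996 along 3.2570972404761953 across 44.751848352504965 yaw 0.07268352765229104
b [533.6  63.   34. ] 110.14560848854137 along -1.7956633147479428 across 99.03024576825985 yaw 0.10270498354785741
c [549.7 -10.6  34. ] 110.70199051430774 along 5.435830834546618 across 174.00990889868453 yaw 0.07992307659822145
t 9.43 p [ 465.6 -123.2   70.1] down [ 0.007 -0.002 -1.   ] jaw yaw -1.4512 q [-0.28  0.4   2.02  0.    0.71  1.17] w 54.6 F [ 0.4  1.  -0.7]
shift [ 10.6  91.3 -52.6] turn 1.5704 or -1.5712
```

Emit:
send_rows(rows=[[0, 0, 0, -0.12], [0, 0, 0, -0.12], [0, 0, 0, -0.12], [0, 0, 0, -0.12], [0, 0, 0, -0.12], [0, 0, 0, -0.12], [0, 0, 0, -0.12], [0, 0, 0, -0.12], [0, 0, 0, -0.12], [0, 0, 0, -0.12]], fingers=0.7)

```text
t: 10.27
ee_pos: [469.1, -120.8, 68.5]
orientation: [0.164, 1.556, -0.164]
ft_force: [0.1, -0.3, 0.4]
width: 61.5
```

Run:
```python
from h import *
goal(555,-57,30,.12)
```

```text
t 10.27 p [ 469.1 -120.8   68.5] down [ 0.008 -0.001 -1.   ] jaw yaw -0.2089 q [-0.28  0.4   2.02  0.    0.71 -0.07] w 61.5 F [ 0.1 -0.3  0.4]
shift [39.2 80.2 70.5] turn -0.3289 or 2.8127
```

Emit:
send_rows(rows=[[0, 0, 0, -0.115], [0, 0, 0, -0.11], [0, 0, 0, -0.1], [0, 5, 10, 0], [0, 12, 22, 0], [5, 12, 22, 0], [8, 12, 22, 0], [10, 8, 12, 0], [8, 4, 5, 0], [4, 0, 0, 0]])

```text
t: 11.1
ee_pos: [566.6, -45.7, 32.3]
orientation: [-0.094, 1.554, 0.093]
ft_force: [-0.4, -0.7, -0.3]
width: 61.4
```

Run:
```python
from h import *
goal(555,-57,-22,.12)
sidecrop('s11',(250,150,140,110),5)
```

```text
t 11.1 p [566.6 -45.7  32.3] down [ 0.014  0.    -1.   ] jaw yaw 0.1198 q [-0.1   0.56  1.85  0.    0.72 -0.22] w 61.4 F [-0.4 -0.7 -0.3]
shift [ 54.1  -9.7 -13.7] turn -0.0002 or 3.1414
```

View pics/s11.png

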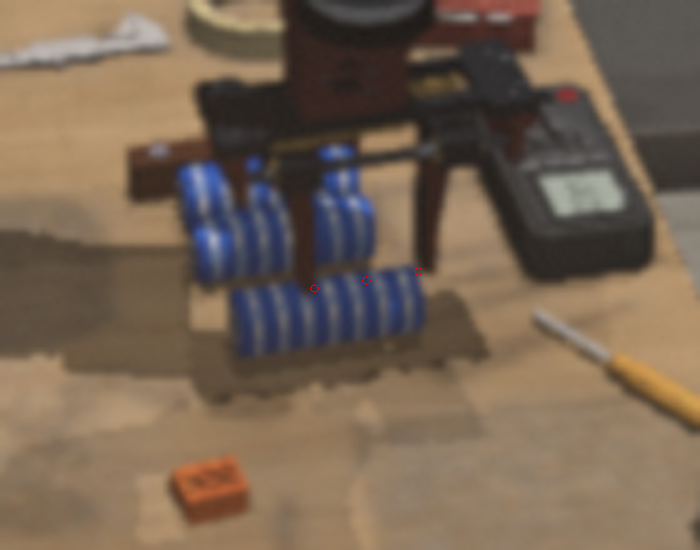

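Emit:
send_rows(rows=[[0, -8, -8, 0], [2, -6, -5, 0], [6, -2, -2, 0], [10, 0, 0, 0], [10, 0, 0, 0], [10, 0, 0, 0], [8, 0, 0, 0], [5, 0, 0, 0], [2, 0, 0, 0]])

```text
t: 11.9
ee_pos: [547.8, -68.4, -26.6]
orientation: [-0.088, 1.559, 0.088]
ft_force: [0.3, -0.2, -0.9]
width: 61.7
```

Run:
```python
from h import *
goal(523.5+4+.12*142,161.5-141,-22,.12)
sidecrop('s12',(250,150,140,110),5)
```

```text
t 11.9 p [547.8 -68.4 -26.6] down [ 0.01  0.   -1.  ] jaw yaw 0.1122 q [-0.15  0.64  1.9   0.    0.59 -0.26] w 61.7 F [ 0.3 -0.2 -0.9]
shift [-4.6 88.7  6.8] turn -0.0078 or 3.1338
```

View pics/s12.png

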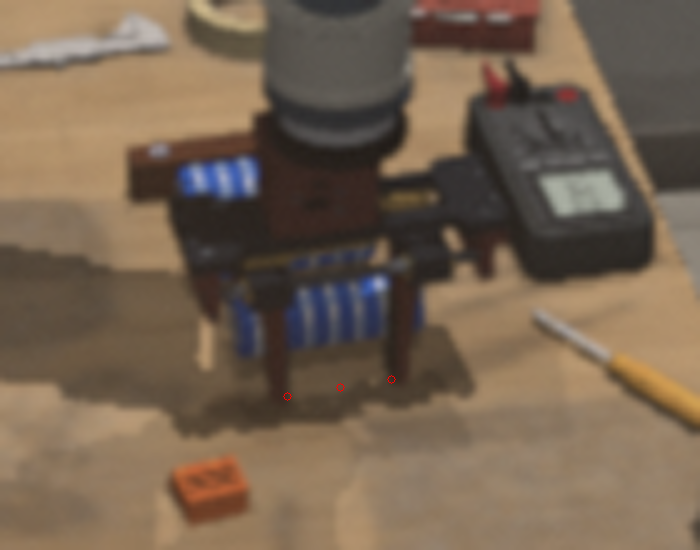

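Emit:
send_rows(rows=[[-1, 6, 0, -0.003], [-1, 8, 0, -0.003], [-1, 6, 0, 0], [0, 5, 0, 0], [0, 5, 0, 0], [0, 5, 0, 0], [0, 5, 0, 0], [0, 5, 0, 0], [0, 5, 0, 0], [0, 5, 0, 0]])

```text
t: 12.78
ee_pos: [542.2, -7.4, -21.8]
orientation: [-0.095, 1.556, 0.094]
ft_force: [0.8, -2.6, 0.2]
width: 61.8
```

Run:
```python
from h import *
goal(523.5+.12*142,161.5-141,-22,.12)
sidecrop('s13',(250,150,140,110),5)
```

```text
t 12.78 p [542.2  -7.4 -21.8] down [ 0.013  0.    -1.   ] jaw yaw 0.1204 q [-0.04  0.62  1.92  0.    0.58 -0.16] w 61.8 F [ 0.8 -2.6  0.2]
shift [ 0.2 27.9  1.7] turn 0.0004 or -3.1412
```

View pics/s13.png

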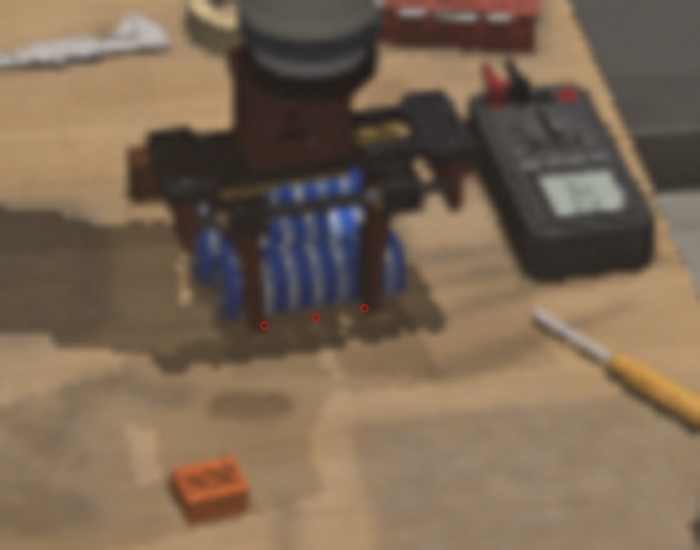

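Emit:
send_rows(rows=[[0, 4, 0, 0], [0, 4, 0, 0], [0, 4, 0, 0], [0, 4, 0, 0], [0, 4, 0, 0], [0, 3, 0, 0]])

```text
t: 13.33
ee_pos: [539.1, 17.9, -21.9]
orientation: [-0.095, 1.556, 0.094]
ft_force: [0.7, 0.9, 0.5]
width: 61.4
```

Emit:
send_rows(rows=[[0, 3, 0, 0], [0, 3, 0, 0]])

```text
t: 13.5
ee_pos: [539.4, 18.7, -21.8]
orientation: [-0.105, 1.554, 0.092]
ft_force: [1.7, -33.3, -0.1]
width: 61.9
```

Emit:
send_rows(rows=[[0, -2, 0, 0], [0, -8, 0, 0], [0, -12, 0, 0], [-5, -12, 0, 0], [-20, -10, 0, 0], [-25, -10, 0, 0], [-25, -20, -20, 0], [-15, -35, -20, 0], [0, -40, -15, 0], [0, -35, 0, 0]])

```text
t: 14.33
ee_pos: [505.7, -175.6, 73.9]
orientation: [-0.111, 1.556, 0.098]
ft_force: [0.5, -0.1, 0.5]
width: 61.4
```

Run:
```python
from h import *
goal(550,-60,60,.12)
t=grab('top','t3'); d=grab('side','s14')
for n,x,b in(('t3c',t,(240,170,80,80)),('s14c',d,(250,150,100,80))):
    cv2.imwrite(f'pics/{n}.png',cv2.resize(x['img'][b[1]:b[1]+b[3],b[0]:b[0]+b[2],::-1],None,fx=7,fy=7,interpolation=cv2.INTER_CUBIC))
```

```text
t 14.33 p [ 505.7 -175.6   73.9] down [ 0.013 -0.008 -1.   ] jaw yaw 0.1331 q [-0.35  0.45  1.91 -0.    0.76 -0.49] w 61.4 F [ 0.5 -0.1  0.5]
shift [ 13.6 108.8  59. ] turn 0.0131 or -3.1285
```

View pics/t3c.png

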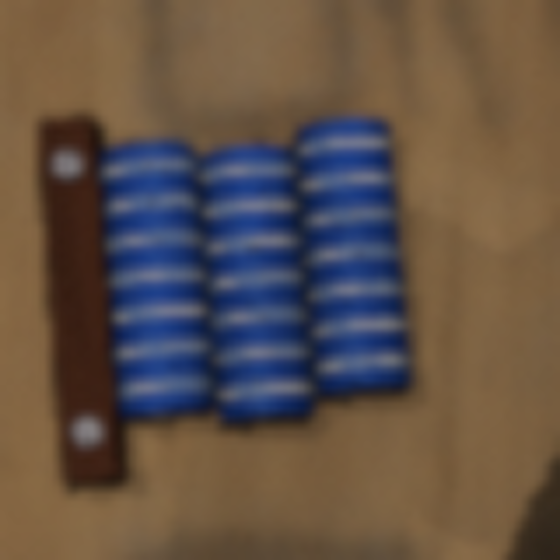

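View pics/s14c.png

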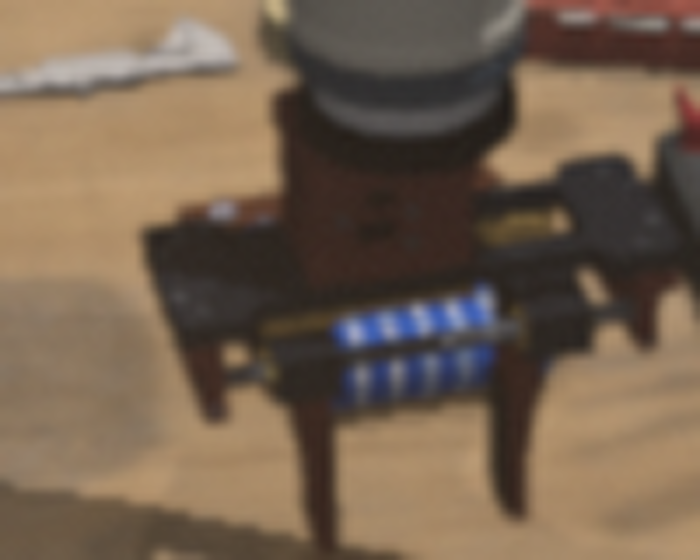

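The row is in contact. In the top crop the upper ends are at y≈142 (a), 148 (b) and 120 (c). With the 0.12 rad skew, that puts a and c about 6–7 mm ahead of b in +x. I'll push a and c back together with both fingertips, 80 mm apart.

Emit:
send_rows(rows=[[0, 0, 0, 0.12], [0, 0, 0, 0.12], [0, 0, 0, 0.12], [0, 0, 0, 0.12], [0, 0, 0, 0.12], [0, 0, 0, 0.12], [0, 0, 0, 0.12], [0, 0, 0, 0.12], [0, 0, 0, 0.12], [0, 0, 0, 0.12]], fingers=0.755)

```text
t: 15.27
ee_pos: [506.5, -181.8, 76.1]
orientation: [0.873, 1.372, -0.866]
ft_force: [0.7, -0.2, 0.4]
width: 66.2
```

Emit:
send_rows(rows=[[0, 0, 0, 0.1], [0, 0, 0, 0.1], [0, 0, 0, 0.08], [0, 5, -15, 0.04]])

```text
t: 15.6
ee_pos: [508.2, -166.9, 76.4]
orientation: [1.134, 1.244, -1.122]
ft_force: [0.1, 0.5, -0.2]
width: 66.0
```

Run:
```python
from h import *
goal(617.5,100,70,.12-np.pi/2)
d=load('t3'); print(pt(d,270,163,20).round(0)); 
for p in((270,150),(290,145),(246,150),(245,156)): print(pt(d,*p).round(0))
```

```text
t 15.6 p [ 508.2 -166.9   76.4] down [ 0.015 -0.004 -1.   ] jaw yaw -1.4639 q [-0.34  0.44  1.91  0.    0.77  1.12] w 66.0 F [ 0.1  0.5 -0.2]
shift [   7.   137.1 -253.7] turn -0.0131 or 3.1285
[670. 114.  20.]
[704. 113.  40.]
[722.  57.  33.]
[700. 181.  46.]
[683. 184.  43.]
```

Emit:
send_rows(rows=[[0, 12, -22, -0.003], [0, 16, -30, -0.003], [0, 16, -30, -0.003], [0, 16, -30, -0.003], [0, 16, -30, 0], [0, 16, -30, 0], [0, 14, -25, 0], [0, 10, -15, 0], [0, 5, -8, 0], [0, 0, 0, 0]])

```text
t: 16.43
ee_pos: [605.4, 78.4, 78.1]
orientation: [1.13, 1.252, -1.116]
ft_force: [0.2, -0.3, -0.0]
width: 66.3
```

Run:
```python
from h import *
goal(617.5,100,30,.12-np.pi/2)
```

```text
t 16.43 p [605.4  78.4  78.1] down [ 0.012  0.001 -1.   ] jaw yaw -1.4568 q [ 0.11  0.53  1.74 -0.    0.86  1.57] w 66.3 F [ 0.2 -0.3 -0. ]
shift [ 48.3  13.9 -20.1] turn -0.006 or 3.1356
```

Emit:
send_rows(rows=[[4, 6, -9, -0.003], [8, 6, -8, -0.003], [10, 4, -3, 0], [10, 0, 0, 0], [8, 0, 0, 0], [4, 0, 0, 0], [0, 0, 0, 0]])

```text
t: 17.02
ee_pos: [617.8, 97.7, 28.0]
orientation: [1.125, 1.257, -1.118]
ft_force: [-0.8, 1.1, -0.3]
width: 66.2
```

Run:
```python
from h import *
goal(617.5,100,-22,.12-np.pi/2)
sidecrop('s15',(250,120,140,110),5)
```

```text
t 17.02 p [617.8  97.7  28. ] down [ 0.007 -0.    -1.   ] jaw yaw -1.4539 q [ 0.14  0.63  1.72 -0.    0.79  1.59] w 66.2 F [-0.8  1.1 -0.3]
shift [50.  -0.4 -2.4] turn -0.0031 or 3.1385
```

View pics/s15.png

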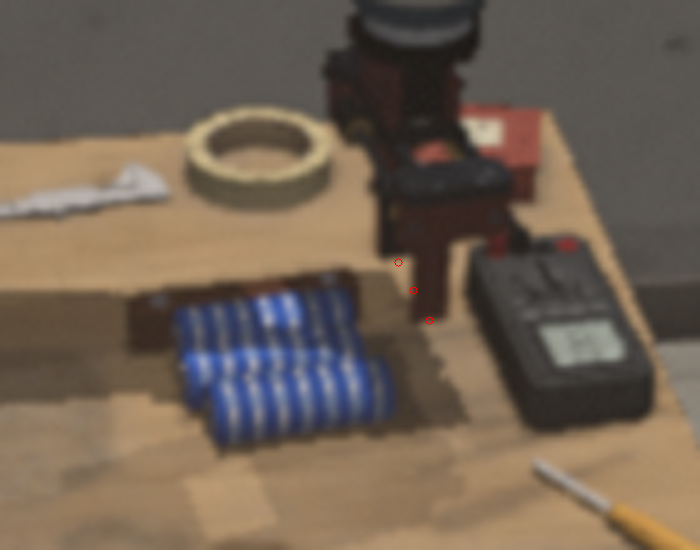

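Emit:
send_rows(rows=[[5, 0, -1, 0], [8, 0, -1, 0], [10, 0, 0, 0], [10, 0, 0, 0], [8, 0, 0, 0], [5, 0, 0, 0], [2, 0, 0, 0], [0, 0, 0, 0]])

```text
t: 17.73
ee_pos: [617.8, 98.8, -24.7]
orientation: [1.126, 1.256, -1.119]
ft_force: [0.0, -0.6, -0.6]
width: 66.4
```

Run:
```python
from h import *
o,A,p=tool(); r=p[:2]-[523.5,161.5]; th=.12; print('along',r@[np.cos(th),np.sin(th)],'across',r@[np.sin(th),-np.cos(th)])
goal(617.5,100,-22,.12-np.pi/2)
sidecrop('s16',(250,120,140,110),5)
```

```text
along 86.13401098221186 across 73.49267592611284
t 17.73 p [617.8  98.8 -24.7] down [ 0.007 -0.    -1.   ] jaw yaw -1.4551 q [ 0.14  0.71  1.72 -0.    0.7   1.6 ] w 66.4 F [ 0.  -0.6 -0.6]
shift [-2.7 -0.2 -1.2] turn -0.0043 or 3.1373
```

View pics/s16.png

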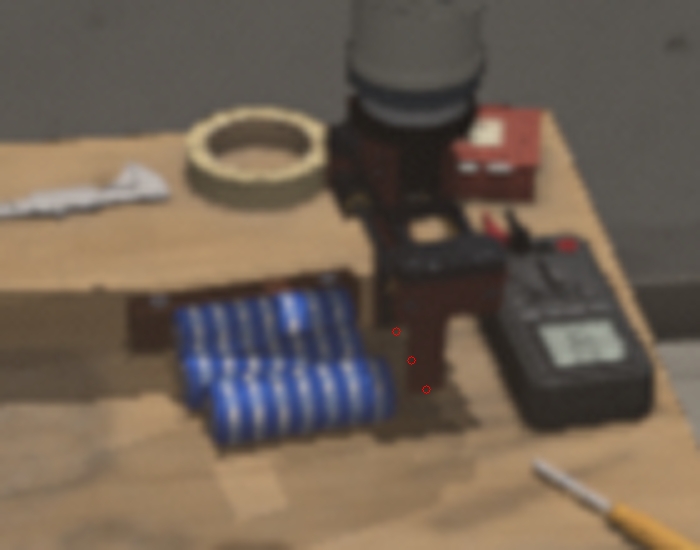

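Emit:
send_rows(rows=[[0, -4, 0, 0.002], [0, -4, 0, 0.002], [0, -4, 0, 0], [0, -3, 0, 0], [0, -2, 0, 0], [0, -1, 0, 0], [0, 0, 0, 0]])

```text
t: 18.37
ee_pos: [599.8, 96.9, -22.6]
orientation: [1.132, 1.251, -1.119]
ft_force: [0.4, 0.8, 0.3]
width: 66.2
```

Run:
```python
from h import *
o,A,p=tool(); r=p[:2]-[523.5,161.5]; th=.12; print('along',r@[np.cos(th),np.sin(th)],'across',r@[np.sin(th),-np.cos(th)],p,o['ft_force'])
sidecrop('s17',(270,150,100,75),8)
```

```text
along 67.976210114414 across 73.24938247674329 [599.75621369  96.91496266 -22.59213022] [0.42239992 0.78117441 0.25532137]
```

View pics/s17.png

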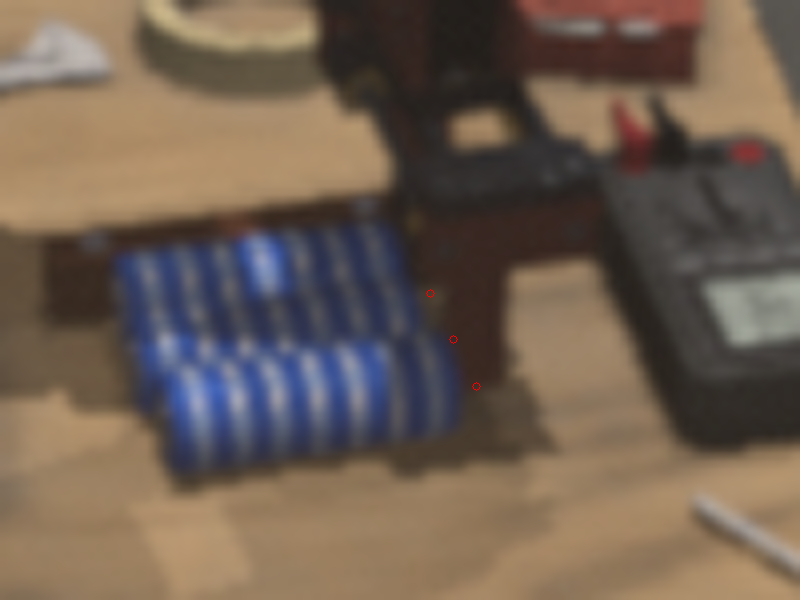

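Emit:
send_rows(rows=[[0, -1.5, 0, 0], [0, -1.5, 0, 0], [0, -1, 0, 0], [0, 0, 0, 0]])

```text
t: 18.75
ee_pos: [596.6, 96.6, -22.3]
orientation: [1.133, 1.25, -1.117]
ft_force: [0.9, -0.2, -0.9]
width: 66.2
```

Run:
```python
from h import *
o,A,p=tool(); r=p[:2]-[523.5,161.5]; th=.12; print('along',r@[np.cos(th),np.sin(th)],'across',r@[np.sin(th),-np.cos(th)],p,o['ft_force'])
sidecrop('s18',(270,150,100,75),8)
t=grab('top','t4'); b=(240,170,80,80); cv2.imwrite('pics/t4c.png',cv2.resize(t['img'][b[1]:b[1]+b[3],b[0]:b[0]+b[2],::-1],None,fx=7,fy=7,interpolation=cv2.INTER_CUBIC))
```

```text
along 64.78280051504527 across 73.18370767646964 [596.57790699  96.59787506 -22.30246019] [ 0.85314692 -0.23020884 -0.87613089]
```

View pics/s18.png

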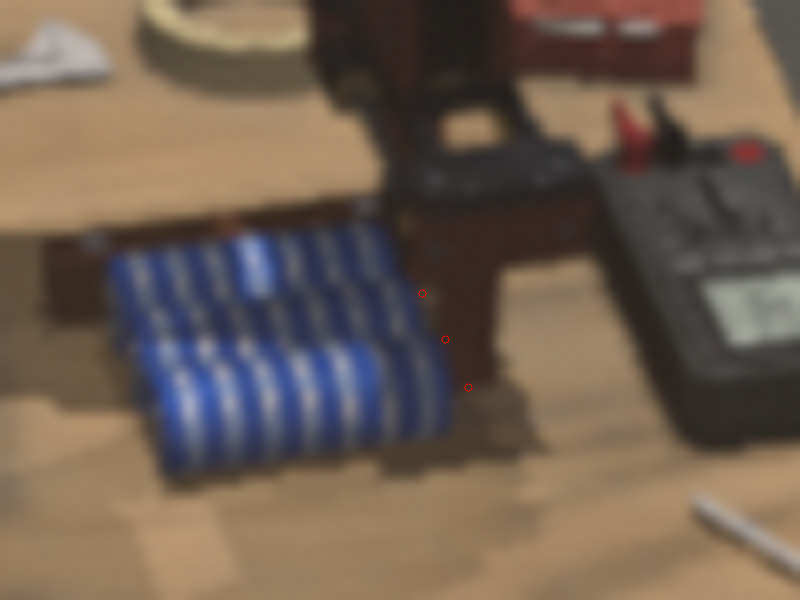

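View pics/t4c.png

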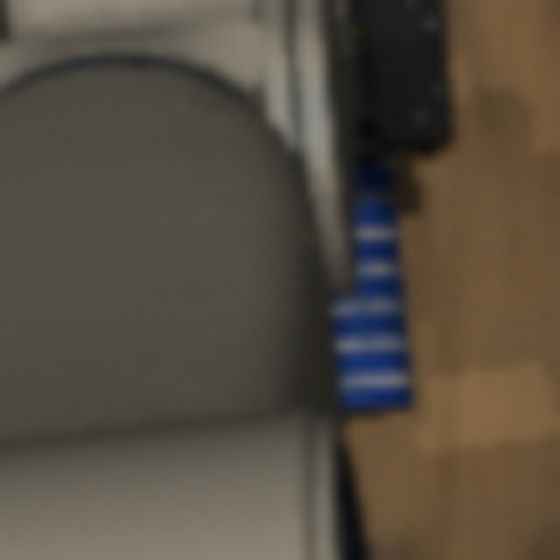

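Emit:
send_rows(rows=[[0, 4, 0, 0], [0, 8, 0, 0], [0, 6, 0, 0], [-10, 0, 0, 0], [-20, 0, 0, 0], [-30, 0, 0, 0], [-30, -10, 20, 0], [-10, -15, 35, 0], [0, -15, 40, 0], [0, -15, 40, 0]])

```text
t: 19.68
ee_pos: [579.2, -38.5, 85.3]
orientation: [1.126, 1.252, -1.108]
ft_force: [0.5, -1.1, 0.3]
width: 66.4
```

Emit:
send_rows(rows=[[0, -20, 35, 0], [0, -20, 35, 0], [0, -20, 35, 0], [0, -10, 20, -0.1], [0, 0, 0, -0.1]])

```text
t: 20.1
ee_pos: [523.3, -183.2, 90.5]
orientation: [0.974, 1.323, -0.956]
ft_force: [0.9, 0.3, 0.2]
width: 66.0
```

Run:
```python
from h import *
goal(458,-241,60,-.39)
t=grab('top','t5'); b=(240,170,80,80); cv2.imwrite('pics/t5c.png',cv2.resize(t['img'][b[1]:b[1]+b[3],b[0]:b[0]+b[2],::-1],None,fx=7,fy=7,interpolation=cv2.INTER_CUBIC))
d=grab('side','s19'); b=(265,155,80,60); cv2.imwrite('pics/s19c.png',cv2.resize(d['img'][b[1]:b[1]+b[3],b[0]:b[0]+b[2],::-1],None,fx=10,fy=10,interpolation=cv2.INTER_CUBIC))
```

```text
t 20.1 p [ 523.3 -183.2   90.5] down [ 0.024 -0.003 -1.   ] jaw yaw -1.2481 q [-0.36  0.44  1.87  0.01  0.81  0.88] w 66.0 F [0.9 0.3 0.2]
shift [ 29.1 -80.9  33.8] turn -0.8581 or 2.2835
```

View pics/t5c.png

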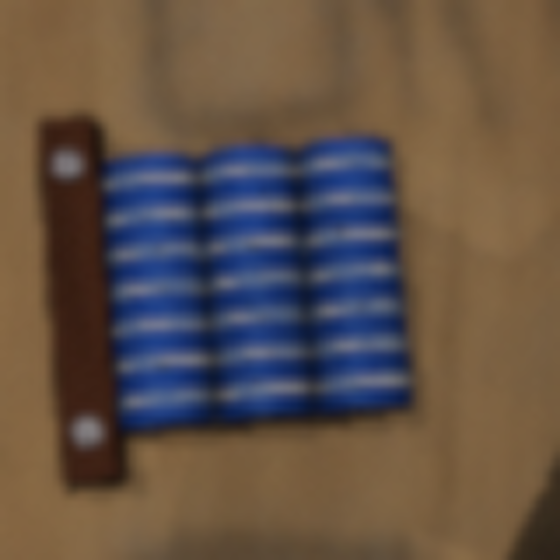

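View pics/s19c.png

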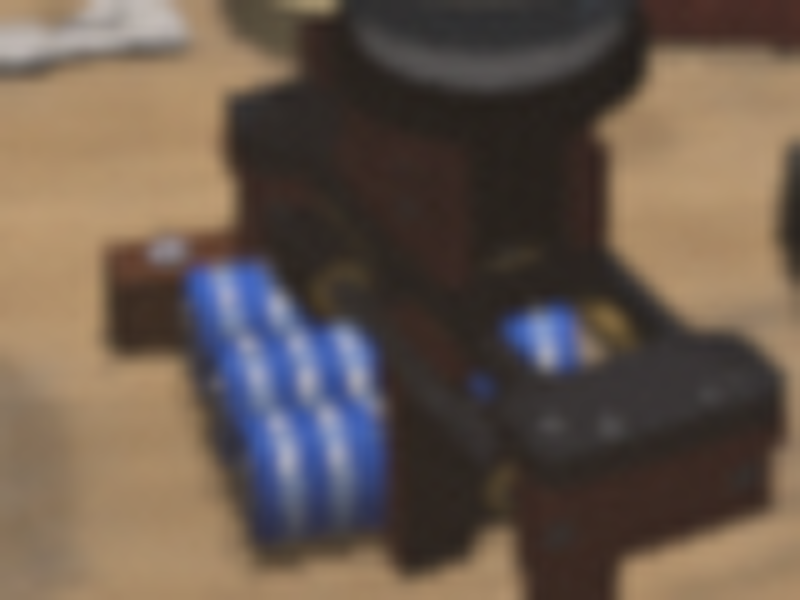

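The row is now level: upper ends at crop y 155, 148 and 138, lower ends at 428, 418 and 408, which matches the skew. All three touch each other and the batten. Next is the large wedge.

Emit:
send_rows(rows=[[0, 0, 0, -0.12], [0, 0, 0, -0.12], [0, 0, 0, -0.12], [0, 0, 0, -0.12], [0, 0, 0, -0.12], [0, 0, 0, -0.12], [0, -10, -5, -0.1], [0, -20, -10, 0], [0, -20, -10, 0], [0, -20, -8, 0]], fingers=1)

```text
t: 21.03
ee_pos: [472.6, -222.3, 93.3]
orientation: [0.323, 1.517, -0.317]
ft_force: [-0.7, -0.7, -0.8]
width: 87.7
```

Run:
```python
from h import *
goal(454,-248.5,30,-.385)
d=load('t5'); print(fit(d,'chock',(373,222,36,36),(455,-241,-.38)))
```

```text
t 21.03 p [ 472.6 -222.3   93.3] down [ 0.03  -0.002 -1.   ] jaw yaw -0.4099 q [-0.47  0.4   1.94  0.02  0.78 -0.07] w 87.7 F [-0.7 -0.7 -0.8]
shift [ 62.7 -32.1  -8.4] turn -0.0249 or 3.1167Traceback (most recent call last):
  File "<stdin>", line 3, in <module>
  File "h.py", line 32, in fit
    m=mask(d,kind,box); M=model(kind)
  File "h.py", line 30, in mask
    n,l,st,_=cv2.connectedComponentsWithStats(m); k=1+np.argmax(st[1:,4]); return (l==k).astype(np.uint8)
                                                      ~~~~~~~~~^^^^^^^^^^
    return _wrapfunc(a, 'argmax', axis=axis, out=out, **kwds)
    return bound(*args, **kwds)
ValueError: attempt to get argmax of an empty sequence
```

Emit:
send_rows(rows=[[4, -10, -2, -0.01], [8, -10, -2, -0.01], [8, -8, -2, -0.005], [8, -3, -1, 0], [8, 0, 0, 0], [5, 0, 0, 0], [2, 0, 0, 0]])

```text
t: 21.62
ee_pos: [456.2, -247.1, 49.1]
orientation: [0.313, 1.516, -0.307]
ft_force: [0.2, 0.2, 0.0]
width: 87.7
```

Run:
```python
from h import *
goal(454,-248.5,-26,-.385)
sidecrop('s20',(240,200,110,100),6)
```

```text
t 21.62 p [ 456.2 -247.1   49.1] down [ 0.032 -0.003 -0.999] jaw yaw -0.3967 q [-0.53  0.47  1.97  0.02  0.67 -0.15] w 87.7 F [0.2 0.2 0. ]
shift [75.  -2.9 -3.8] turn -0.0117 or 3.1299
```

View pics/s20.png

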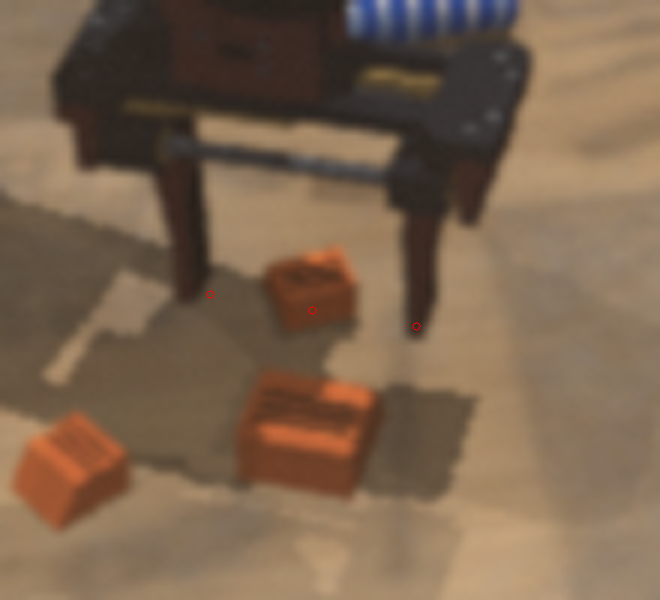

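Emit:
send_rows(rows=[[8, -1, -1, -0.004], [10, -1, -1, -0.004], [10, -1, -1, -0.004], [10, 0, -0.5, 0], [10, 0, 0, 0], [10, 0, 0, 0], [7, 0, 0, 0], [4, 0, 0, 0], [1, 0, 0, 0], [0, 0, 0, 0]])

```text
t: 22.5
ee_pos: [454.1, -247.4, -30.1]
orientation: [0.302, 1.52, -0.295]
ft_force: [-0.5, 0.8, 0.4]
width: 87.7
```

Run:
```python
from h import *
goal(454,-248.5,-26,-.385)
sidecrop('s21',(240,200,110,100),6)
```

```text
t 22.5 p [ 454.1 -247.4  -30.1] down [ 0.03  -0.001 -1.   ] jaw yaw -0.3822 q [-0.53  0.62  1.99  0.03  0.51 -0.17] w 87.7 F [-0.5  0.8  0.4]
shift [-4.1 -1.   0.5] turn 0.0028 or -3.1388
```

View pics/s21.png

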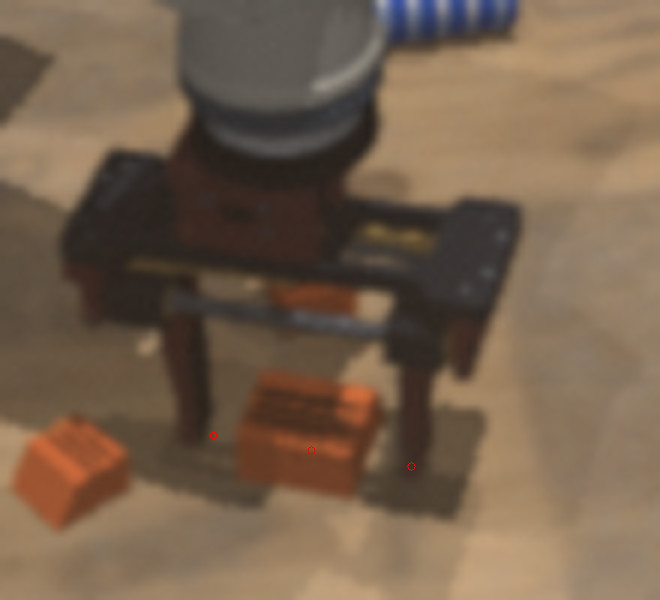

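Emit:
send_rows(rows=[[-4, 0, 0, 0], [-1, 0, 0, 0]])

```text
t: 22.72
ee_pos: [454.2, -247.5, -24.2]
orientation: [0.302, 1.519, -0.295]
ft_force: [-0.6, -0.1, 0.4]
width: 87.9
```

Emit:
send_rows(rows=[[0, 0, 0, 0], [0, 0, 0, 0], [0, 0, 0, 0], [0, 0, 0, 0], [0, 0, 0, 0], [0, 0, 0, 0], [0, 0, 0, 0], [0, 0, 0, 0]], fingers=0)

```text
t: 23.38
ee_pos: [455.8, -248.5, -21.7]
orientation: [0.3, 1.515, -0.296]
ft_force: [-0.0, -0.3, 1.0]
width: 49.8
```

Run:
```python
from h import *
goal(454,-248.5,20,-.385)
sidecrop('s22',(240,200,110,100),6)
```

```text
t 23.38 p [ 455.8 -248.5  -21.7] down [ 0.035 -0.004 -0.999] jaw yaw -0.3822 q [-0.53  0.6   1.99  0.03  0.52 -0.17] w 49.8 F [-0.  -0.3  1. ]
shift [-41.7  -0.3  -0.2] turn 0.0028 or -3.1388
```

View pics/s22.png

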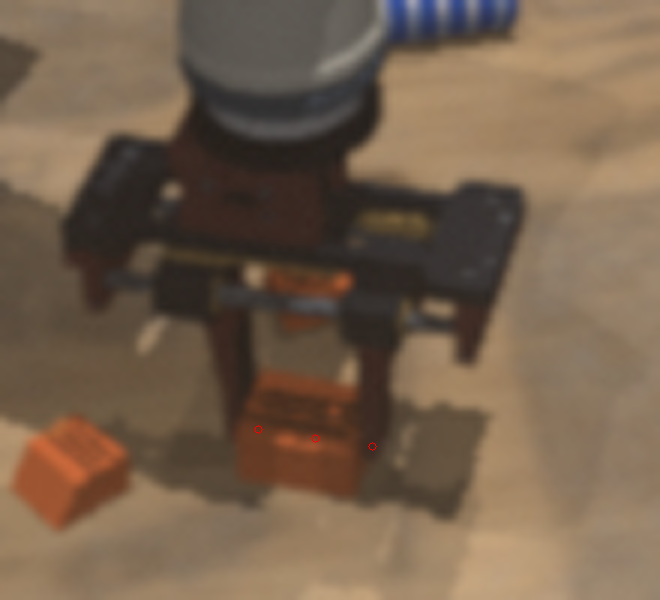

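Emit:
send_rows(rows=[[-6, 0, 0, 0], [-12, 0, 0, 0], [-15, 0, 0, 0], [-10, 0, 0, 0], [-5, 0, 0, -0.1], [0, 0, 0, -0.11], [0, 0, 0, -0.11], [0, 0, 0, -0.1], [0, 10, 6, -0.07], [0, 20, 12, 0]])

```text
t: 24.27
ee_pos: [468.6, -218.8, 36.1]
orientation: [-0.107, 1.531, 0.094]
ft_force: [0.9, 0.2, -1.4]
width: 50.4
```

Emit:
send_rows(rows=[[0, 28, 17, 0], [0, 28, 17, 0], [0, 28, 17, 0], [0, 26, 15, 0], [0, 20, 10, 0], [0, 10, 5, 0]])

```text
t: 24.77
ee_pos: [535.3, -63.6, 43.8]
orientation: [-0.106, 1.525, 0.089]
ft_force: [-0.2, -0.6, -1.3]
width: 49.9
```

Run:
```python
from h import *
goal(547.5,-37,20,.12)
```

```text
t 24.77 p [535.3 -63.6  43.8] down [ 0.044 -0.008 -0.999] jaw yaw 0.1256 q [-0.14  0.49  1.94 -0.    0.66 -0.26] w 49.9 F [-0.2 -0.6 -1.3]
shift [24.1 25.2 14.4] turn 0.0056 or -3.136
```

Emit:
send_rows(rows=[[8, 10, 6, 0.003], [14, 10, 5, 0.003], [14, 5, 2, 0], [14, 0, 0, 0], [8, 0, 0, 0], [3, 0, 0, 0]])

```text
t: 25.27
ee_pos: [553.2, -32.2, -11.8]
orientation: [-0.107, 1.515, 0.088]
ft_force: [-0.3, 0.1, -1.0]
width: 50.2
```

Run:
```python
from h import *
o,A,p=tool(); r=p[:2]-[523.5,161.5]; th=.12; print('along',r@[np.cos(th),np.sin(th)],'across',r@[np.sin(th),-np.cos(th)])
goal(541,20,-21.5,.12)
sidecrop('s23',(250,150,110,100),6)
```

```text
along 6.257275764811378 across 195.8123896778244
t 25.27 p [553.2 -32.2 -11.8] down [ 0.054 -0.008 -0.999] jaw yaw 0.1257 q [-0.08  0.61  1.93 -0.01  0.56 -0.2 ] w 50.2 F [-0.3  0.1 -1. ]
shift [ 8.5 53.4 -6. ] turn 0.0057 or -3.1359
```

View pics/s23.png

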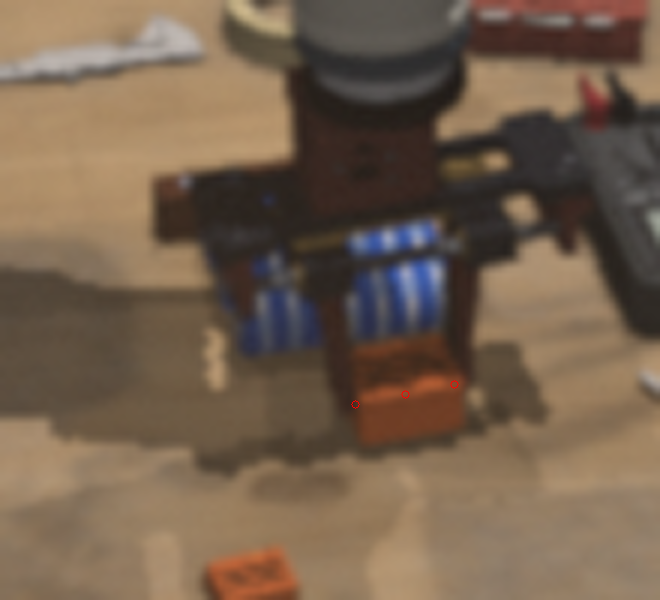

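Emit:
send_rows(rows=[[4, 0, -2.5, 0.003], [4, 2, -2, 0.003], [1.5, 4, 0, 0]])

```text
t: 25.57
ee_pos: [548.8, -28.0, -20.7]
orientation: [-0.1, 1.514, 0.081]
ft_force: [1.1, -1.1, 3.0]
width: 50.0
```

Run:
```python
from h import *
o,A,p=tool(); r=p[:2]-[523.5,161.5]; th=.12; print('along',r@[np.cos(th),np.sin(th)],'across',r@[np.sin(th),-np.cos(th)])
goal(541,20,-21.5,.12)
sidecrop('s24',(250,150,110,100),6)
t=grab('top','t6'); b=(240,170,80,80); cv2.imwrite('pics/t6c.png',cv2.resize(t['img'][b[1]:b[1]+b[3],b[0]:b[0]+b[2],::-1],None,fx=7,fy=7,interpolation=cv2.INTER_CUBIC))
```

```text
along 2.418355095402857 across 191.21371735586266
t 25.57 p [548.8 -28.  -20.7] down [ 0.056 -0.009 -0.998] jaw yaw 0.1171 q [-0.07  0.62  1.94 -0.01  0.53 -0.18] w 50.0 F [ 1.1 -1.1  3. ]
shift [-0.  48.6 -2.2] turn -0.0029 or 3.1387
```

View pics/s24.png

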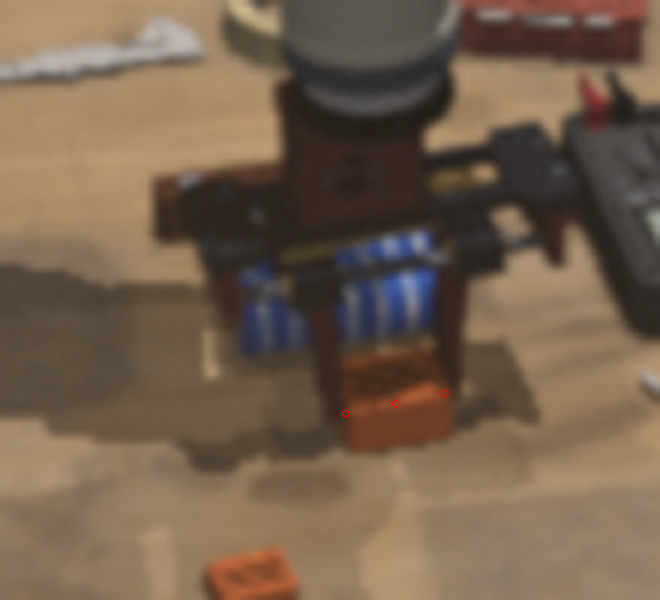

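View pics/t6c.png

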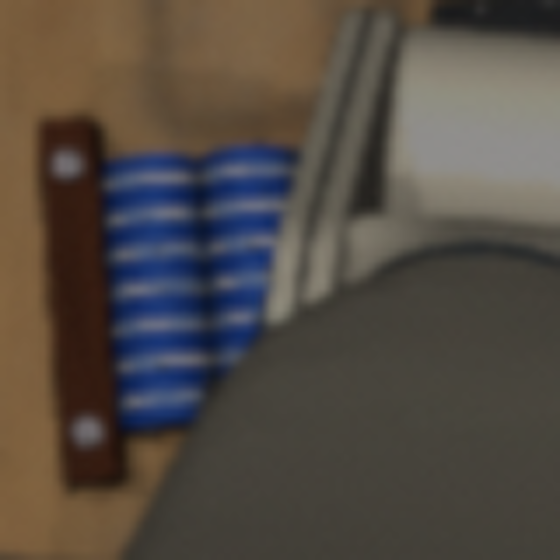

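Run:
```python
from h import *
d=load('s24'); im=cv2.imread('pics/s24.png')
th=.12; e=np.array([np.cos(th),np.sin(th)]); n=np.array([np.sin(th),-np.cos(th)]); B=np.array([523.5,161.5])
M=model('chock')
for al,col in((0,(255,0,255)),):
    c=B+al*e+184*n; uv=(proj(d,world(M,[*c,th]))-[250,150]+.5)*6-.5
    cv2.polylines(im,[cv2.convexHull(uv.astype(np.int32))],True,col,1)
c=B+112*n; uv=(proj(d,world(model('roller'),[*c,th]))-[250,150]+.5)*6-.5; cv2.polylines(im,[cv2.convexHull(uv.astype(np.int32))],True,(0,255,0),1)
c=B; uv=(proj(d,world(model('batten'),[*c,th]))-[250,150]+.5)*6-.5; cv2.polylines(im,[cv2.convexHull(uv.astype(np.int32))],True,(0,255,255),1)
cv2.imwrite('pics/s24o.png',im)
```

```text
(no output)
```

View pics/s24o.png

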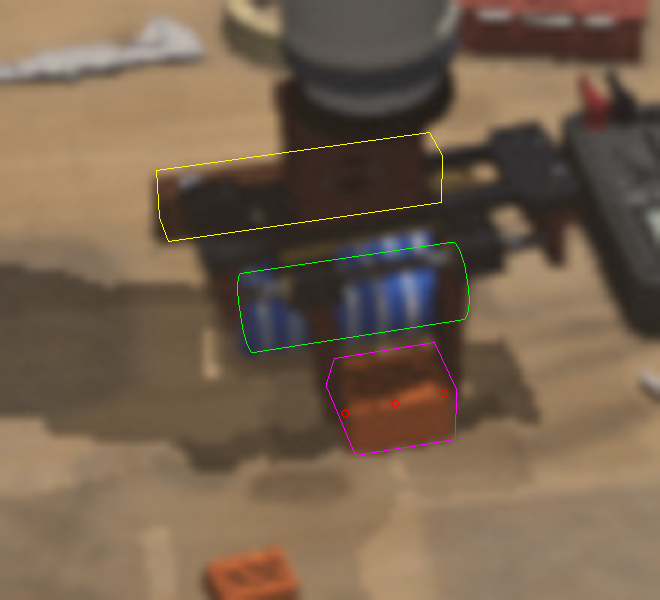

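Emit:
send_rows(rows=[[0, 5, 0.3, 0], [0, 6, 0.3, 0], [0.3, 6, 0.3, -0.002], [0.3, 5, 0, 0], [0.3, 3, 0, 0]])

```text
t: 26.08
ee_pos: [548.0, -0.5, -20.6]
orientation: [-0.102, 1.511, 0.083]
ft_force: [1.2, -2.3, 1.8]
width: 49.9
```

Run:
```python
from h import *
o,A,p=tool(); r=p[:2]-[523.5,161.5]; th=.12; print('along',r@[np.cos(th),np.sin(th)],'across',r@[np.sin(th),-np.cos(th)])
goal(541,20,-21.5,.12)
sidecrop('s25',(250,150,110,100),6)
```

```text
along 4.898289185323575 across 163.80242050515724
t 26.08 p [ 5.48e+02 -5.00e-01 -2.06e+01] down [ 0.058 -0.009 -0.998] jaw yaw 0.1195 q [-0.02  0.62  1.94 -0.02  0.53 -0.12] w 49.9 F [ 1.2 -2.3  1.8]
shift [ 0.3 21.2 -4.5] turn -0.0005 or 3.1411
```

View pics/s25.png

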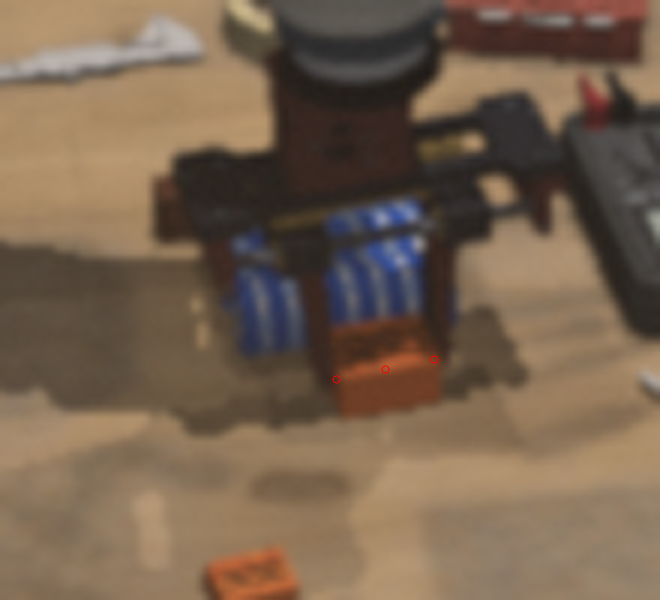

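Emit:
send_rows(rows=[[0.3, 2, -2, 0], [0.3, 2, -1, 0]])

```text
t: 26.3
ee_pos: [546.4, 3.5, -20.5]
orientation: [-0.104, 1.508, 0.084]
ft_force: [1.1, -10.6, 5.7]
width: 50.3
```

Emit:
send_rows(rows=[[0.3, 1.5, 0, 0]])

```text
t: 26.38
ee_pos: [546.6, 4.2, -20.4]
orientation: [-0.106, 1.507, 0.083]
ft_force: [-0.5, -10.1, 4.5]
width: 50.0
```

Emit:
send_rows(rows=[[0, 0.5, 0, 0], [0, 0, 0, 0], [0, 0, 0, 0], [0, 0, 0, 0]], fingers=0.8)

```text
t: 26.72
ee_pos: [545.7, 4.7, -20.6]
orientation: [-0.105, 1.507, 0.083]
ft_force: [-0.2, 0.3, -0.3]
width: 69.8
```

Emit:
send_rows(rows=[[-8, 0, 0, 0], [-20, 0, 0, 0], [-30, 0, 0, 0], [-20, -10, 0, 0], [0, -30, -5, 0], [0, -35, -10, 0], [0, -35, -10, 0], [0, -30, -10, 0], [0, -20, -10, 0]])

```text
t: 27.47
ee_pos: [516.2, -160.2, 65.3]
orientation: [-0.113, 1.505, 0.09]
ft_force: [-0.2, 0.6, -0.3]
width: 69.9
```

Run:
```python
from h import *
th=.12; n=np.array([np.sin(th),-np.cos(th)]); g=np.array([523.5,161.5])+215*n; goal(*g,0,.12)
t=grab('top','t7'); b=(240,170,100,80); cv2.imwrite('pics/t7c.png',cv2.resize(t['img'][b[1]:b[1]+b[3],b[0]:b[0]+b[2],::-1],None,fx=7,fy=7,interpolation=cv2.INTER_CUBIC))
d=grab('side','s26'); b=(260,150,80,75); cv2.imwrite('pics/s26c.png',cv2.resize(d['img'][b[1]:b[1]+b[3],b[0]:b[0]+b[2],::-1],None,fx=8,fy=8,interpolation=cv2.INTER_CUBIC))
```

```text
t 27.47 p [ 516.2 -160.2   65.3] down [ 0.064 -0.011 -0.998] jaw yaw 0.1313 q [-0.33  0.45  1.94  0.02  0.68 -0.47] w 69.9 F [-0.2  0.6 -0.3]
shift [ 66.1 104.2  42.8] turn 0.0113 or -3.1303
```

View pics/t7c.png

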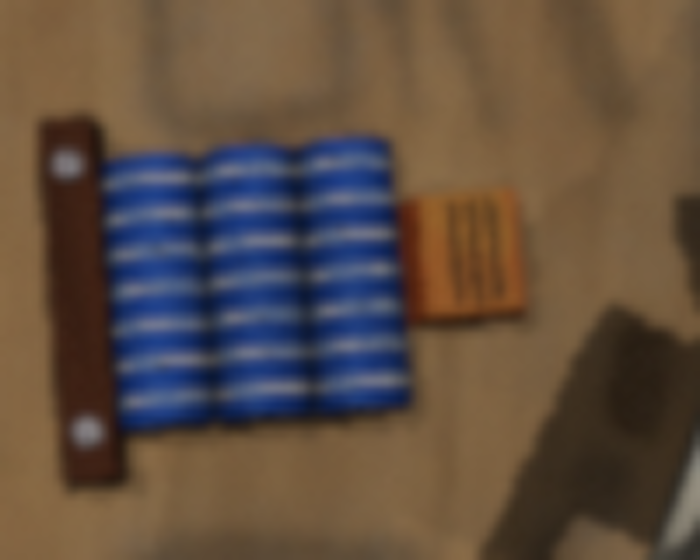

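View pics/s26c.png

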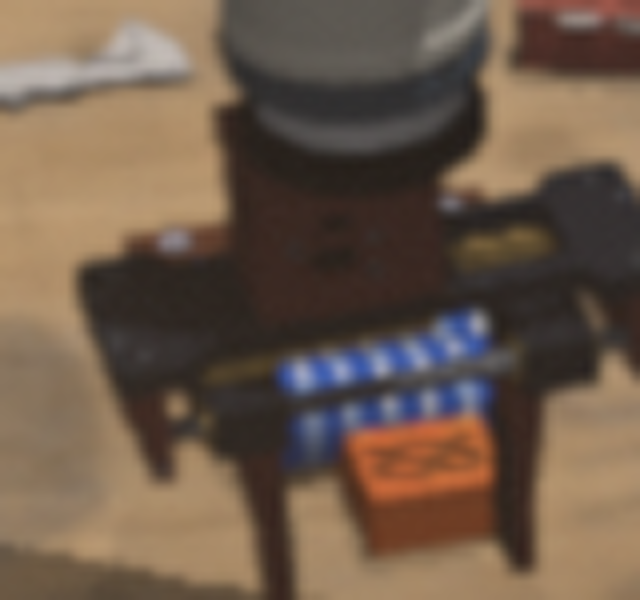

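The wedge sits at crop (472,256), centred on the outer roller to about 1–2 mm, toe towards the row. To be sure everything touches, I'll press it gently from behind with closed fingers.

Emit:
send_rows(rows=[[0, 15, 8, 0.003], [5, 20, 10, 0.003], [8, 22, 10, 0.003], [10, 18, 6, 0.002], [10, 10, 3, 0], [10, 3, 0, 0]], fingers=0)

```text
t: 28.07
ee_pos: [547.3, -64.8, 25.7]
orientation: [-0.096, 1.501, 0.073]
ft_force: [-0.3, -0.9, 0.1]
width: 33.8
```

Run:
```python
from h import *
th=.12; n=np.array([np.sin(th),-np.cos(th)]); g=np.array([523.5,161.5])+212*n+[2,0]; goal(*g,-22,.12)
```

```text
t 28.07 p [547.3 -64.8  25.7] down [ 0.069 -0.011 -0.998] jaw yaw 0.1095 q [-0.14  0.53  1.94 -0.    0.6  -0.25] w 33.8 F [-0.3 -0.9  0.1]
shift [47.6 16.2  2.1] turn -0.0105 or 3.1311
```

Emit:
send_rows(rows=[[10, 2, 1, -0.005], [12, 2, 0, -0.005], [12, 2, 0, 0], [8, 1, 0, 0], [3, 0, 0, 0], [0, 0, 0, 0]])

```text
t: 28.57
ee_pos: [548.6, -56.3, -25.7]
orientation: [-0.106, 1.505, 0.084]
ft_force: [0.4, 0.9, -0.3]
width: 0.7
```

Run:
```python
from h import *
th=.12; n=np.array([np.sin(th),-np.cos(th)]); g=np.array([523.5,161.5])+191*n+[2,0]; goal(*g,-22,.12)
sidecrop('s27',(260,150,100,80),8)
```

```text
t 28.57 p [548.6 -56.3 -25.7] down [ 0.064 -0.01  -0.998] jaw yaw 0.1224 q [-0.12  0.63  1.94 -0.    0.51 -0.24] w 0.7 F [ 0.4  0.9 -0.3]
shift [-4.  27.9  3.4] turn 0.0024 or -3.1392
```

View pics/s27.png

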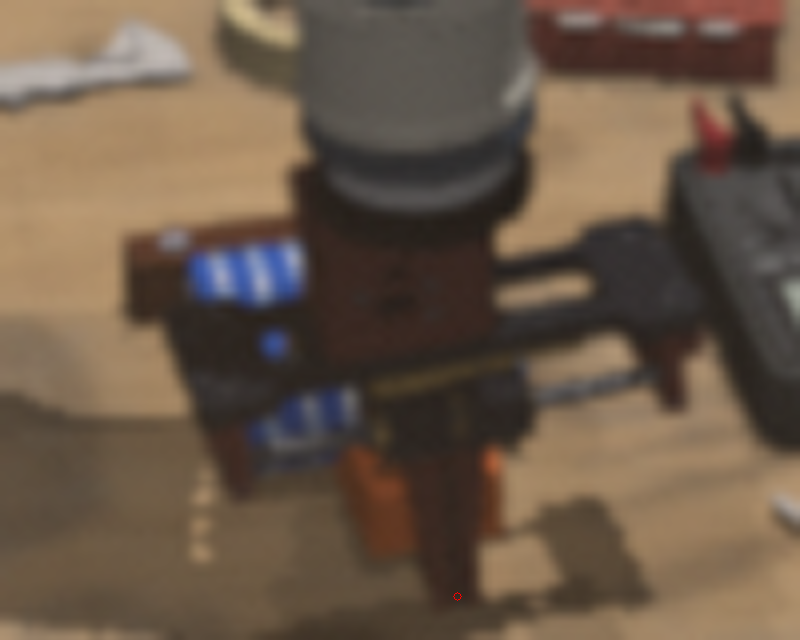

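Emit:
send_rows(rows=[[-1, 5, -2, 0], [-1, 6, -1, 0], [0, 5, 0, 0], [0, 3, 0, 0], [0, 2, 0, 0]])

```text
t: 29.03
ee_pos: [543.4, -35.3, -22.3]
orientation: [-0.104, 1.502, 0.081]
ft_force: [-0.7, 0.4, 1.1]
width: 0.5
```

Emit:
send_rows(rows=[[0, 2, 0, 0], [0, 2, 0, 0]])

```text
t: 29.2
ee_pos: [543.4, -30.7, -21.6]
orientation: [-0.105, 1.501, 0.082]
ft_force: [0.9, -11.8, 3.3]
width: 0.2
```

Emit:
send_rows(rows=[[0, 1, 0, 0]])

```text
t: 29.28
ee_pos: [543.5, -30.2, -21.3]
orientation: [-0.107, 1.5, 0.082]
ft_force: [0.2, -8.3, 2.1]
width: 0.8
```

Emit:
send_rows(rows=[[0, -2, 0, 0], [0, -6, 0, 0], [0, -15, 0, 0], [-15, -20, 0, 0], [-25, -25, -10, 0], [-25, -30, -20, 0], [0, -35, -25, 0], [0, -35, -25, 0], [0, -35, -25, 0], [0, -30, -20, 0]])

```text
t: 30.12
ee_pos: [449.5, -276.9, 43.2]
orientation: [-0.118, 1.493, 0.089]
ft_force: [0.9, 0.1, 0.3]
width: 0.1
```

Emit:
send_rows(rows=[[-10, -35, -5, 0], [-10, -35, -5, 0], [0, -35, -5, 0], [0, -30, 0, 0], [0, -15, 0, 0]])

```text
t: 30.53
ee_pos: [444.9, -439.1, 66.7]
orientation: [-0.112, 1.495, 0.084]
ft_force: [0.5, 0.3, 0.3]
width: 0.2
```

Run:
```python
from h import *
goal(400,-300,80,.12)
t=grab('top','t8'); b=(240,170,100,80); cv2.imwrite('pics/t8c.png',cv2.resize(t['img'][b[1]:b[1]+b[3],b[0]:b[0]+b[2],::-1],None,fx=7,fy=7,interpolation=cv2.INTER_CUBIC))
d=grab('side','s28'); b=(260,150,80,75); cv2.imwrite('pics/s28c.png',cv2.resize(d['img'][b[1]:b[1]+b[3],b[0]:b[0]+b[2],::-1],None,fx=8,fy=8,interpolation=cv2.INTER_CUBIC))
```

```text
t 30.53 p [ 444.9 -439.1   66.7] down [ 0.075 -0.014 -0.997] jaw yaw 0.1269 q [-0.82  0.55  1.75  0.06  0.78 -0.99] w 0.2 F [0.5 0.3 0.3]
shift [-18.5 143.3 -25.8] turn 0.0069 or -3.1347
```

View pics/t8c.png

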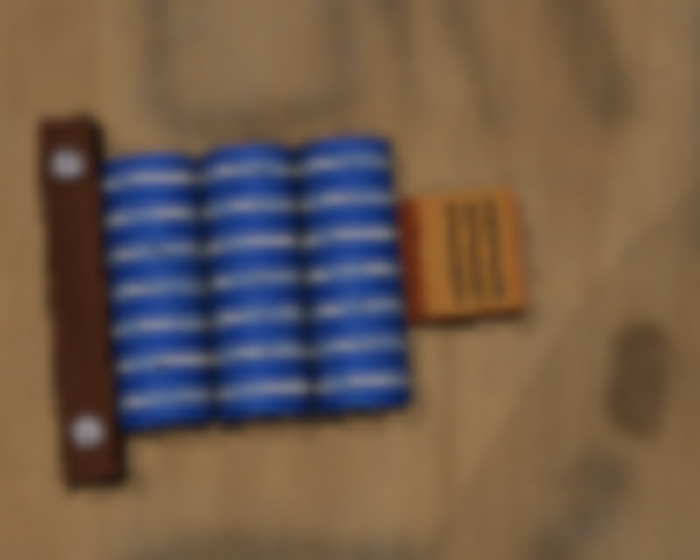

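View pics/s28c.png

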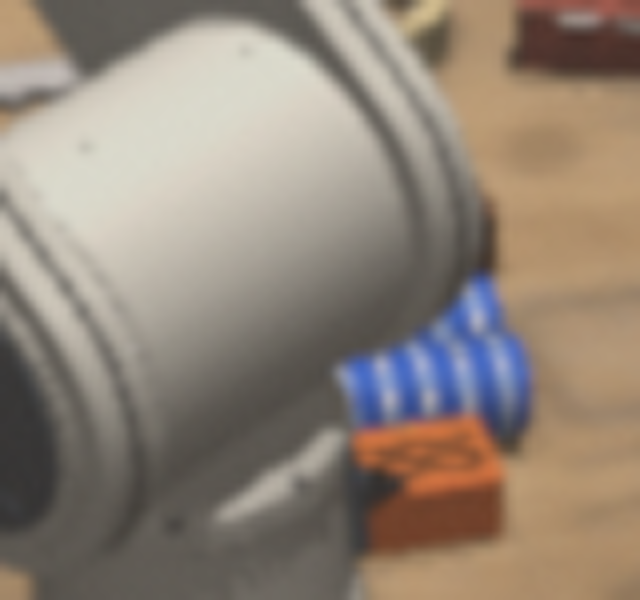

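View pics/s28.png

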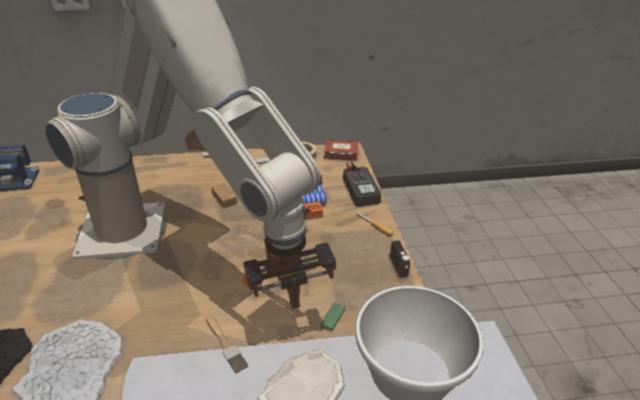

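Run:
```python
from h import *
a=load('top0')['img'].astype(int); b=load('t8')['img'].astype(int)
D=np.abs(a-b).max(2)
for k,(u,v,w,h) in dict(wax=(428,200,34,28),cam=(374,132,40,20),tape=(162,178,45,45),meter=(235,128,70,40),red=(170,128,45,45),scr=(312,135,44,32),w1=(346,226,26,20),w3=(384,264,22,22),brick=(242,280,42,32),cal=(174,220,30,84)).items():
    print(k,D[v:v+h,u:u+w].max(),(D[v:v+h,u:u+w]>40).sum())
d=load('t8'); p,s=fit(d,'chock',(297,190,24,32),(542,10,.12)); r=p[:2]-[523.5,161.5]; th=.12; print(p,s,'along',r@[np.cos(th),np.sin(th)],'across',r@[np.sin(th),-np.cos(th)])
o=ctrl.get_obs(); print(o['t'])
cv2.imwrite('pics/t8full.png',d['img'][:,:,::-1])
```

```text
wax 70 77
cam 13 0
tape 17 0
meter 12 0
red 13 0
scr 13 0
w1 12 0
w3 43 67
brick 11 0
cal 13 0
[5.46018e+02 1.01270e+01 1.19000e-01] 0.92 along 4.2348689082118 across 152.98010111883917
30.6333
```

View pics/t8full.png

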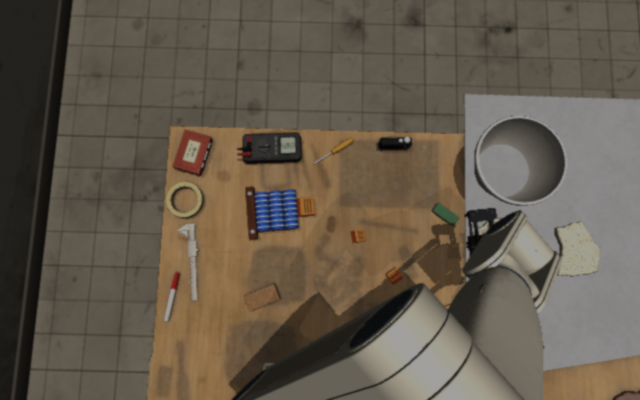

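```bash
python3 -c "
from workcell import ctrl
print(ctrl.close_job())"
```

```text
the job is handed in; nothing more can be done
None
```

The three rollers lie level in a row against the batten. The orange wedge is flat on the table, toe first, against the outer roller. I handed the job in at about 30.6 s with the gripper well clear; no verdict was reported.

**What I did**
- I gripped the stray roller, laid it beside the other two, and pushed all three against the batten with two spread fingers until the force rose to about 33 N.
- Two of the rollers then sat about 7 mm ahead of the middle one, so I pushed their ends back level.
- I placed the full-size wedge, slid it in until the force reached about 10 N, let go, and pressed it once more from behind with about 12 N.

**Last checks**
- **Row and wedge contact:** the last top image shows the roller ends level to about 1–2 mm. The wedge measured 153.0 mm from the batten's origin; 153 mm is where everything touches.
- **Wedge position:** it is turned the same way as the batten. One fit puts it about 3 mm off the middle of the outer roller; the image suggests 1–2 mm.
- **Other things:** comparing first and last images showed no change, except around the wax bar and the smallest wedge. I took those to be the arm's shadow.

**What disagreed**
- The real fingertips were about 31 mm above the reported tool point, so I corrected heights by camera and force.
- The tool tilt drifted to about 4° over the job.
- The last side view was blocked by the arm, so it confirms the wedge but not the whole row.

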